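# Build up the two circuit-board stacks of an instrument

## Task

Build up the two electronics modules: in the long tray, set the board with the copper coils over the four posts, then the open spacer frame, then the board with the finned heat sink on top; in the short tray, set the short board with the steel can and then the closed shield lid over it. Lower every part all the way down its posts until it lies flat on what is below, without dropping it. Leave the bare board and the two round connector caps where they are.

Things in the scene. Friction and masses are not known exactly. Their poses are not given: they have to be found in the camera images.
- long_tray: Long open aluminium tray, 72 x 108 mm, fixed. Origin: on the table, midway between its 4 steel posts (x +-20.5, y +-38.5 mm). Post: 13 mm wide shoulder, top 13 mm above the table; then 5 mm wide, straight up to 39 mm, tapering to a tip at 47 mm. Walls 9 mm high; at the +y end (inner face y 54 mm) a white panel 34 mm high, 2 round connectors outside. Undersides when seated: power board 13, frame 16, processor board 34 mm above the table.
- short_tray: Short open aluminium tray, 72 x 80 mm, fixed. Origin: on the table, midway between its 4 steel posts (x +-20.5, y +-24.5 mm). Post: 13 mm wide shoulder, top 13 mm above the table; then 5 mm wide, straight up to 39 mm, tapering to a tip at 47 mm. Walls 9 mm high; at the +y end (inner face y 40 mm) a white panel 34 mm high, 1 round connector outside. Undersides when seated: sensor board 13, lid 16 mm above the table.
- power_board: Long green circuit board, 60 x 96 x 3 mm (x, y, z), loose, parts up: smooth aluminium block in the middle, 26 (x) x 23 mm, top 17 mm above the underside, between two round copper coils (14 mm wide, top at 13 mm, y +-19 mm). 8.5 mm holes at x +-20.5, y +-38.5 mm. 90 g. Grip the block across x. Origin: centre of underside, y along its length; same either way round.
- spacer_frame: Long aluminium spacer frame, 60 x 96 x 18 mm (x, y, z), loose: a rectangular ring with an open window of 48 x 58 mm. 8.5 mm holes at x +-20.5, y +-38.5 mm. 140 g. Grip across its 60 mm width. Origin: centre of underside, y along its length; same either way round.
- processor_board: Long green circuit board, 60 x 96 x 3 mm (x, y, z), loose, parts up: finned aluminium heat sink in the middle, 28 (x) x 32 mm, top 17 mm above the underside; a dark plug strip (24 x 6 mm, top at 11 mm) at each end. 8.5 mm holes at x +-20.5, y +-38.5 mm. 80 g. Grip the heat sink across x. Origin: centre of underside, y along its length; same either way round.
- sensor_board: Short green circuit board, 60 x 68 x 3 mm (x, y, z), loose, parts up: one square steel can in the middle, 22 x 22 mm, top 16 mm above the underside. 8.5 mm holes at x +-20.5, y +-24.5 mm. 60 g. Grip the can across x. Origin: centre of underside, y along its length; same either way round.
- shield_lid: Short aluminium shield lid, 60 x 68 x 20 mm (x, y, z), loose, closed side up with a low raised cross on it, hollow underneath (17 mm deep). 8.5 mm holes at x +-20.5, y +-24.5 mm. 110 g. Grip across its 60 mm width. Origin: centre of underside, y along its length; same either way round.
- bare_board: Bare green board with rows of small gold pads, no parts and no holes, 60 x 80 x 3 mm, loose. Origin: centre of underside. Stays where it is.
- cap1: Knurled round steel connector cap, 26 mm wide, 15 mm high, loose. Origin: centre of underside. Stays where it is.
- cap2: Knurled round steel connector cap, 26 mm wide, 15 mm high, loose. Origin: centre of underside. Stays where it is.
There are look-alikes about, which are no part of the job. What is shaped like the sensor_board but red is not meant. Leave any purple look-alike of the long_tray alone.

How it is judged:
At the end, for the whole second after the job is handed in: Undersides above the table: power board 13, spacer frame 16, processor board 34 mm in the long tray; sensor board 13, shield lid 16 mm in the short one (-2/+2.5 mm); centred within 6 mm, square within 0.12 rad, tilt under 0.06, released, still. Bare board and caps moved under 30 mm (horizontal distance between each of power_board, spacer_frame, processor_board and long_tray below 0.006 m and z of power_board in the frame of long_tray between 0.011 and 0.0155 m and angle between the y axis of each of power_board, spacer_frame, processor_board and the y axis of long_tray, either way round below 0.12 rad and angle between each of power_board, spacer_frame, processor_board, sensor_board, shield_lid's own z axis and vertical below 0.06 rad and linear speed of each of power_board, spacer_frame, processor_board, sensor_board, shield_lid below 0.02 m/s and contact force between each of power_board, spacer_frame, processor_board, sensor_board, shield_lid and the fingers below 0.1 N and z of spacer_frame in the frame of long_tray between 0.014 and 0.0185 m and z of processor_board in the frame of long_tray between 0.032 and 0.0365 m and horizontal distance between each of sensor_board, shield_lid and short_tray below 0.006 m and z of sensor_board in the frame of short_tray between 0.011 and 0.0155 m and angle between the y axis of each of sensor_board, shield_lid and the y axis of short_tray, either way round below 0.12 rad and z of shield_lid in the frame of short_tray between 0.014 and 0.0185 m and distance of each of bare_board, cap1, cap2 from where it was at the start of the episode below 0.03 m); the robot touches nothing.
It fails at once if one of the five parts is dropped (moves faster than 0.7 m/s untouched by the fingers: a fall of some 25 mm) ((linear speed of power_board above 0.7 m/s and contact force between power_board and the fingers below 0.05 N) or (linear speed of spacer_frame above 0.7 m/s and contact force between spacer_frame and the fingers below 0.05 N) or (linear speed of processor_board above 0.7 m/s and contact force between processor_board and the fingers below 0.05 N) or (linear speed of sensor_board above 0.7 m/s and contact force between sensor_board and the fingers below 0.05 N) or (linear speed of shield_lid above 0.7 m/s and contact force between shield_lid and the fingers below 0.05 N)).
It fails at once if the bare board or a connector cap is moved more than 30 mm (distance of any of bare_board, cap1, cap2 from where it was at the start of the episode above 0.03 m).
It also fails if it takes over 122 s, if anything falls off the work surface, if the arm or the gripper's body presses on something with over 40 N, if the wrist force passes 120 N, or if a joint passes its speed limit or range.

## Robot

A 6-joint arm with a two-finger parallel gripper is mounted at the origin on the work surface. World frame = base frame: x ahead of the robot, y to its left, z up, the work surface at z = 0. Lengths are in m, angles in rad, forces in N, time in s.
With the tool pointing down it reaches from about 0.425 to 0.95 m from the base axis. Payload 3.5 kg.
Tool frame: the origin (TCP) lies between the finger pads; the fingertips stand 14 mm ahead of it and the grasp point (between the pads) lies 5 mm behind it; z points along the fingers, y is the direction in which the jaws open and shut (so a half turn about z gives the same grasp; the last joint's range is limited). The gripper opens to 85 mm and grips with 20 to 120 N. Pads are 22 mm wide; open, the fingers measure 114 mm over their backs; the gripper's body (76 mm by 85 mm) begins 54 mm behind the grasp point. The pads swing forward as they close: fully open they stand 13 mm farther back than shut.
Start: joints at [-1.454, 0.286, 1.577, -0, 1.279, -0.15], TCP at [0.178, -0.651, 0.245] pointing down, gripper open.
Joint ranges: [-2.77, 2.77], [-0.9, 2.22], [0.21, 2.48], [-1.53, 4.67], [0.24, 2.81], [-2.84, 2.84]. Speed limits (rad/s): [2.79, 2.79, 3.14, 3.14, 3.14, 3.14].

## Interface

Orientations are given as a unit quaternion [x, y, z, w].
In Python, from plant import ctrl gives the robot as it stands. The module is installed in compiled form; this text tells all that it offers.
- The arm moves only by the tool servo_tool, never from a script. Its argument "increments" is text: rows parted by semicolons, each of 7 numbers parted by spaces: the turn, a rotation vector about the tool's x, y, z in rad, then the shift along the tool's x, y, z in cm, then the finger opening in cm, from 0 to 8.54. In form: ax ay az dx dy dz claw; .... A call has 1 to 10 rows; each row is the pose to reach, as a shift and turn from the pose commanded when the call began, along the tool's axes at that moment; what a row does not reach only later rows make up. A row lasts 1/12 s, in which the tool goes at most 41.7 mm and 7.16 degrees, less where a joint would pass 70% of its speed; a pose out of reach is approached as far as the arm can. A call with a gripper value outside its range is refused whole. The fingers move at their own pace and stop on an object; "grip_force" is the grip in N (left out, the last holds). Time passes only in rows, so rows that repeat a pose let the fingers close. It gives the time, the measured TCP pose, the force and the opening at its end, in the units of the state.
- ctrl.get_state(): the state, without advancing time (a new reading comes with each control period).
- ctrl.read_camera(name): name is "scene" or "top" or "wrist"; returns (picture, depth): 400x640x3 uint8, red, green, blue; 400x640 float32, m along the optical axis (not along the pixel's ray), 0 where there is no reading.
- ctrl.camera_info(name): a dict with "camera_matrix" (3x3 intrinsics, pixels), "world_to_cam" (4x4, takes a point from world to camera coordinates). Camera axes: x right, y down, z forward; pixel columns grow to the right and rows downward; lengths in m; the calibration is good to about 2 mm. The wrist camera is an equidistant fisheye: a pixel r from the principal point sees the ray r / f radians off the axis. A picture is of the moment at which its call begins: read the wrist's pose just before it. camera_info takes no time and is no camera call; for the wrist camera it gives the pose at the moment of the call.
- ctrl.sign_off(): hands the job in, once; it reports no verdict.
The state is a dict: "time": time; "qpos": joint angles; "dq": joint speeds; "joint_efforts": joint torques, N m; "eef_pos": TCP position; "tcp_rot": TCP orientation; "contact_force": force on the tool from outside, world axes, zero at the start; "wrist_torque": the same for the moment, N m; "opening": opening from 0.0 (shut) to 1.0 (fully open).
Only numpy, scipy, OpenCV 4.12 (cv2) and the standard library are available. Lean on these libraries where they do the work, as an engineer would, in place of code of your own. Each camera call takes 0.05 s, during which the arm holds its last target.

## Working session

There is one attempt and no reset: what is moved stays moved. The work goes in short steps, Python scripts to look and compute and a tool call to move; the robot and the scene stay as the last step left them, time stands still between calls to the robot, and variables do not carry over. Pictures are saved under pics/ and viewed, and the job is handed in when it is done.

Besides the shell and the picture viewer there is one more tool, called after "Request:" as a command line: name --argument value ..., lists and objects as JSON in quotes. servo_tool: Moves the arm, as the interface text tells. Its arguments: {"type":"object","properties":{"increments":{"type":"string"},"grip_force":{"type":"number"}},"required":["increments"]}

```bash
mkdir -p pics; ls; cat > h.py <<'E'
import numpy as np, cv2, json
from plant import ctrl
from scipy.spatial.transform import Rotation as R
def save(name,img): cv2.imwrite('pics/'+name+'.png',cv2.cvtColor(img,cv2.COLOR_RGB2BGR))
E
python3 - <<'E'
from h import *
print(ctrl.get_state())
for n in ['scene','top']:
    im,d=ctrl.read_camera(n); save(n+'0',im); np.savez(''+n+'0.npz',im=im,d=d,**ctrl.camera_info(n)); print(n,ctrl.camera_info(n), d[200,320])
print(ctrl.camera_info('wrist'))
E
```

```text
pics
{'time': 0.0, 'qpos': array([-1.45400020e+00,  2.87218041e-01,  1.57819635e+00, -1.72909208e-06,
        1.27862332e+00, -1.49962469e-01]), 'dq': array([ 2.62291752e-03,  8.46102473e-04,  4.64187534e-04,  6.83657883e-04,
        2.41978515e-03, -7.16406862e-05]), 'joint_efforts': array([ 1.09847133e-03, -4.05974114e+01, -2.92625427e+01, -1.24528724e-04,
        5.84094014e-03,  3.18218753e-06]), 'eef_pos': array([ 0.17791154, -0.65047056,  0.24390176]), 'tcp_rot': array([ 9.91117387e-01,  1.32984327e-01,  1.94449863e-05, -1.22237437e-03]), 'contact_force': array([ 0.12054269,  0.45063161, -0.65917661]), 'wrist_torque': array([-0.00488202,  0.05294945,  0.00416511]), 'opening': 0.9974499081357492}
scene {'camera_matrix': array([[489.30964008,   0.        , 325.58893485],
       [  0.        , 489.30964008, 194.13904211],
       [  0.        ,   0.        ,   1.        ]]), 'world_to_cam': array([[ 0.7693345 ,  0.63880843,  0.00694368, -0.36236979],
       [ 0.44595743, -0.52923268, -0.72182736, -0.2015119 ],
       [-0.45743458,  0.55842327, -0.69203833,  1.33009417],
       [ 0.
[... 341 characters left out ...]
      [-9.92946214e-01, -3.58254779e-04, -1.18565119e-01,
         4.68909291e-01],
       [ 1.18549123e-01, -1.97011530e-02, -9.92752723e-01,
         7.58210621e-01],
       [ 0.00000000e+00,  0.00000000e+00,  0.00000000e+00,
         1.00000000e+00]])} 0.8180999
{'camera_matrix': array([[309.70691629,   0.        , 321.59483808],
       [  0.        , 309.70691629, 193.86638181],
       [  0.        ,   0.        ,   1.        ]]), 'world_to_cam': array([[ 0.26277357, -0.96485664, -0.00130662, -0.67421967],
       [-0.92940713, -0.25348233,  0.26823327, -0.03399984],
       [-0.25913786, -0.06927023, -0.9633531 ,  0.37984611],
       [ 0.        ,  0.        ,  0.        ,  1.        ]])}
```

View pics/top0.png

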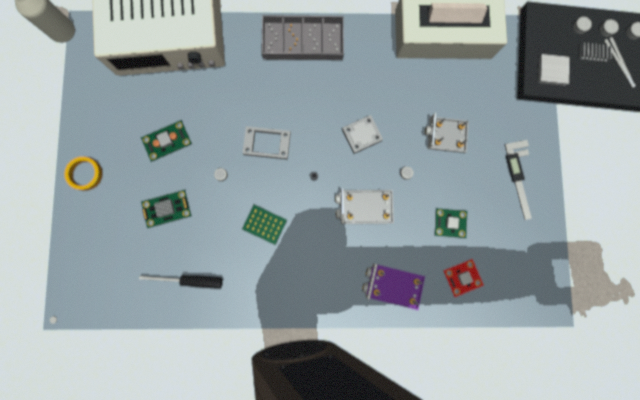

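View pics/scene0.png

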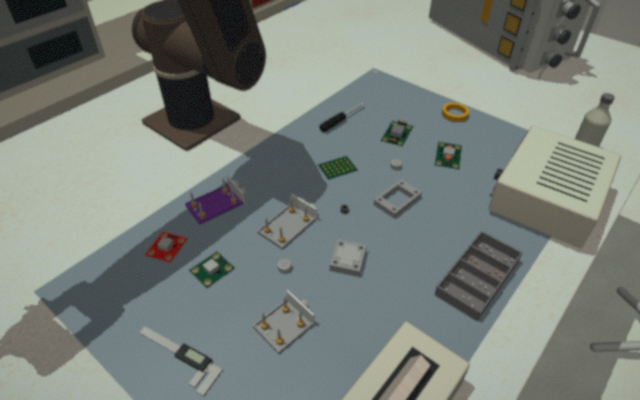

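```bash
cat >> h.py <<'E'
def ray(cam_info,px,fish):
    K=cam_info['camera_matrix'];T=cam_info['world_to_cam']
    px=np.atleast_2d(np.asarray(px,float))
    u=(px[:,0]-K[0,2])/K[0,0];v=(px[:,1]-K[1,2])/K[1,1]
    if fish:
        r=np.hypot(u,v); s=np.where(r>1e-9,np.sin(r)/np.maximum(r,1e-9),1)
        d=np.c_[u*s,v*s,np.cos(r)]
    else: d=np.c_[u,v,np.ones_like(u)]
    Rm=T[:3,:3]; c=-Rm.T@T[:3,3]
    return c,d@Rm
def onplane(ci,px,z,fish):
    c,d=ray(ci,px,fish); t=(z-c[2])/d[:,2]
    return c+d*t[:,None]
def project(ci,P,fish):
    K=ci['camera_matrix'];T=ci['world_to_cam']
    p=np.atleast_2d(P)@T[:3,:3].T+T[:3,3]
    if fish:
        th=np.arctan2(np.hypot(p[:,0],p[:,1]),p[:,2]); ph=np.arctan2(p[:,1],p[:,0])
        u,v=th*np.cos(ph),th*np.sin(ph)
    else: u,v=p[:,0]/p[:,2],p[:,1]/p[:,2]
    return np.c_[K[0,0]*u+K[0,2],K[1,1]*v+K[1,2]]
def wrist(name):
    ci=ctrl.camera_info('wrist'); st=ctrl.get_state(); im,d=ctrl.read_camera('wrist')
    save(name,im); np.savez(''+name+'.npz',im=im,d=d,pos=st['eef_pos'],rot=st['tcp_rot'],**ci); return im,d,ci,st
E
python3 - <<'E'
from h import *
im,d,ci,st=wrist('w0')
T=ci['world_to_cam']; Rm=T[:3,:3]; c=-Rm.T@T[:3,3]
Rt=R.from_quat(st['tcp_rot']).as_matrix()
print('cam in tool',Rt.T@(c-st['eef_pos'])); print(Rt.T@Rm.T)
z=np.load('top0.npz'); ci={k:z[k] for k in('camera_matrix','world_to_cam')}
for n,p in dict(power=(165,140),proc=(165,208),frame=(267,142),lid=(362,133),stray=(447,134),ltray=(366,206),sens=(451,222),bare=(264,223),red=(464,278),purp=(396,286)).items():
    P=onplane(ci,p,0.01,False)[0]; print(n,P.round(3),np.hypot(P[0],P[1]).round(3), z['d'][p[1],p[0]])
im=z['im'][90:330,130:500]; save('top0z',cv2.resize(im[:140],None,fx=2.1,fy=2.1,interpolation=cv2.INTER_CUBIC)); save('top0z2',cv2.resize(im[80:240],None,fx=2.1,fy=2.1,interpolation=cv2.INTER_CUBIC))
E
```

```text
cam in tool [ 6.84746133e-02  5.83413887e-05 -1.30112444e-01]
[[-8.75393917e-04 -9.63257385e-01 -2.68578561e-01]
 [ 9.99999226e-01 -1.08072025e-03  6.16648320e-04]
 [-8.84249337e-04 -2.68577814e-01  9.63257586e-01]]
power [0.605 0.314 0.01 ] 0.682 0.8068044
proc [0.458 0.307 0.01 ] 0.552 0.79162484
frame [0.602 0.095 0.01 ] 0.609 0.8280994
lid [ 0.623 -0.111  0.01 ] 0.632 0.81285614
stray [ 0.621 -0.297  0.01 ] 0.689 0.8372206
ltray [ 0.463 -0.117  0.01 ] 0.477 0.8142499
sens [ 0.428 -0.298  0.01 ] 0.522 0.80072826
bare [0.427 0.099 0.01 ] 0.438 0.8047608
red [ 0.311 -0.32   0.01 ] 0.446 0.78987443
purp [ 0.295 -0.177  0.01 ] 0.344 0.7938888
```

View pics/w0.png

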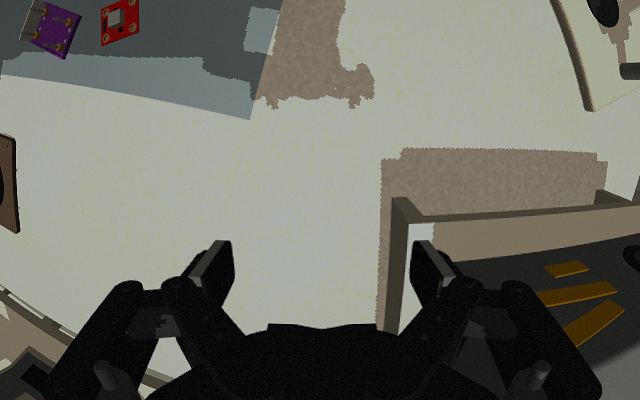

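View pics/top0z.png

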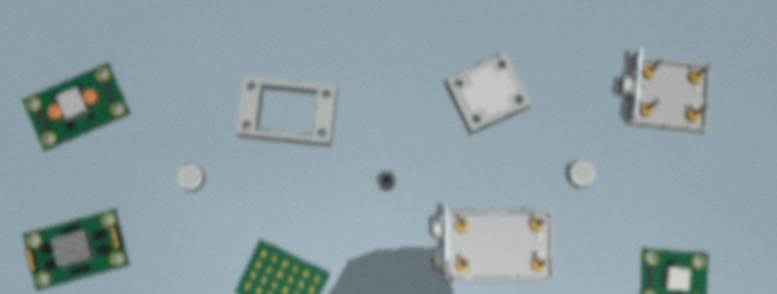

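```bash
cat >> h.py <<'E'
def delta(x,y,z,yaw):
    st=ctrl.get_state(); R0=R.from_quat(st['tcp_rot'])
    cy,sy=np.cos(yaw),np.sin(yaw)
    Rd=R.from_matrix(np.array([[cy,sy,0],[sy,-cy,0],[0,0,-1]]))
    rv=(R0.inv()*Rd).as_rotvec(); s=R0.inv().apply(np.array([x,y,z])-st['eef_pos'])*100
    print('t %.2f rot %s shift_cm %s  (ang %.1f deg)'%(st['time'],rv.round(4),s.round(3),np.degrees(np.linalg.norm(rv))))
def yawx(q): 
    m=R.from_quat(q).as_matrix(); return np.arctan2(m[1,0],m[0,0])
E
python3 -c "
from h import *
delta(0.463,-0.117,0.2,np.pi/2)"
```

```text
t 0.15 rot [-0.0014 -0.0014 -1.304 ] shift_cm [ 41.566 -43.952   4.516]  (ang 74.7 deg)
```

Request:
servo_tool --increments "0 0 -1.304 41.6 -44 3.5 8.5;0 0 -1.304 41.6 -44 3.5 8.5;0 0 -1.304 41.6 -44 3.5 8.5;0 0 -1.304 41.6 -44 3.5 8.5;0 0 -1.304 41.6 -44 3.5 8.5;0 0 -1.304 41.6 -44 3.5 8.5;0 0 -1.304 41.6 -44 3.5 8.5;0 0 -1.304 41.6 -44 3.5 8.5;0 0 -1.304 41.6 -44 3.5 8.5;0 0 -1.304 41.6 -44 3.5 8.5"

```text
time: 0.98
eef_pos: [0.3743, -0.2821, 0.221]
tcp_rot: [0.724, 0.69, 0.0, 0.0]
contact_force: [0.6, -0.3, -0.9]
opening: 0.992
```

```bash
python3 -c "
from h import *
delta(0.463,-0.117,0.2,np.pi/2)"
```

```text
t 0.98 rot [ 0.0001  0.     -0.0483] shift_cm [16.923  8.061  2.104]  (ang 2.8 deg)
```

Request:
servo_tool --increments "0 0 -0.048 16.9 8.1 2.1 8.5;0 0 -0.048 16.9 8.1 2.1 8.5;0 0 -0.048 16.9 8.1 2.1 8.5;0 0 -0.048 16.9 8.1 2.1 8.5;0 0 -0.048 16.9 8.1 2.1 8.5;0 0 -0.048 16.9 8.1 2.1 8.5"

```text
time: 1.48
eef_pos: [0.4646, -0.116, 0.1993]
tcp_rot: [0.707, 0.707, 0.0, -0.001]
contact_force: [0.6, 0.4, -0.5]
opening: 0.996
```

```bash
python3 -c "
from h import *
im,d,ci,st=wrist('w1')
print(st['eef_pos'],yawx(st['tcp_rot']),st['dq'])
"
```

```text
[ 0.46462177 -0.11595518  0.19930124] 1.570033250299471 [-0.07119616 -0.00929618 -0.0015432  -0.04504099  0.00715434 -0.0584188 ]
```

View pics/w1.png

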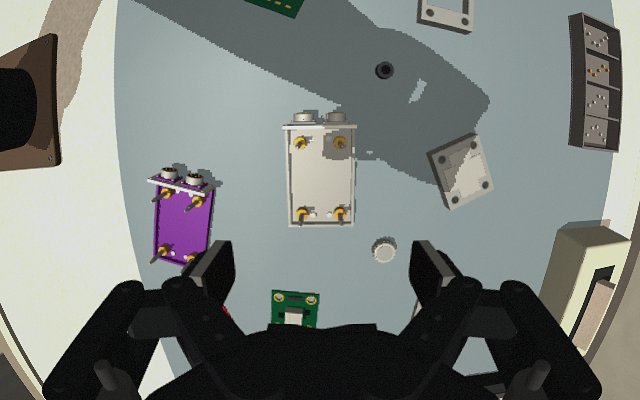

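```bash
python3 -c "
from h import *
z=np.load('w1.npz'); im=z['im'][110:240,270:375]
save('w1z',cv2.resize(im,None,fx=4.5,fy=4.5,interpolation=cv2.INTER_CUBIC))
"
```

```text
(no output)
```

View pics/w1z.png

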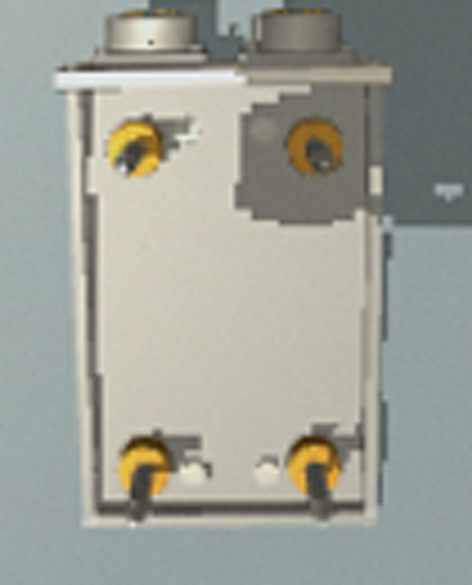

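```bash
cat >> h.py <<'E'
def load(n):
    z=np.load(''+n+'.npz'); return z['im'],z['d'],{k:z[k] for k in('camera_matrix','world_to_cam')},z
def rigid(model,pts):
    # planar fit model->pts ; returns center,yaw,resid
    mc,pc=model.mean(0),pts.mean(0); H=(model-mc).T@(pts-pc)
    a=np.arctan2(H[0,1]-H[1,0],H[0,0]+H[1,1]); c,s=np.cos(a),np.sin(a); Rm=np.array([[c,-s],[s,c]])
    return pc-Rm@mc,a,(pts-(pc+(model-mc)@Rm.T))
def sortfit(pts,hx,hy,yaw0):
    model=np.array([[hx,hy],[-hx,hy],[-hx,-hy],[hx,-hy]]); c0=pts.mean(0)
    c,s=np.cos(yaw0),np.sin(yaw0); m=c0+model@np.array([[c,s],[-s,c]])
    idx=[np.argmin(np.linalg.norm(pts-q,axis=1)) for q in m]
    return rigid(model,pts[idx])
def gold(im,roi,amin=20):
    x0,y0,x1,y1=roi; sub=cv2.resize(im[y0:y1,x0:x1],None,fx=4,fy=4,interpolation=cv2.INTER_CUBIC)
    hsv=cv2.cvtColor(sub,cv2.COLOR_RGB2HSV)
    m=cv2.inRange(hsv,(12,130,60),(32,255,255))
    cs,_=cv2.findContours(m,cv2.RETR_EXTERNAL,cv2.CHAIN_APPROX_NONE); out=[]
    for c in cs:
        if cv2.contourArea(c)/16<amin: continue
        (e,ax,an)=cv2.fitEllipse(cv2.convexHull(c)); out.append(((e[0]+.5)/4+x0-.5,(e[1]+.5)/4+y0-.5,ax[0]/4,ax[1]/4))
    return np.array(out)
E
python3 -c "
from h import *
im,d,ci,z=load('w1')
g=gold(im,(280,125,365,235));print(g.round(2))
P=onplane(ci,g[:,:2],0.013,True);print(P.round(4))
if len(P)==4: print(sortfit(P[:,:2],.0205,.0385,0.))
"
```

```text
[[301.76 213.26  10.96  13.25]
 [339.44 213.03  11.25  13.06]
 [299.8  142.51  11.81  12.24]
 [339.52 142.19  11.97  12.36]]
[[ 0.4433 -0.1578  0.013 ]
 [ 0.4841 -0.1575  0.013 ]
 [ 0.4426 -0.0813  0.013 ]
 [ 0.4833 -0.0811  0.013 ]]
(array([ 0.46332858, -0.11943431]), np.float64(0.009222048182504617), array([[-1.92575966e-04, -3.64430213e-04],
       [ 1.21720798e-04, -2.24017394e-04],
       [ 1.46707420e-04,  3.69754265e-04],
       [-7.58522525e-05,  2.18693342e-04]]))
```

```bash
python3 -c "
from h import *
delta(0.605,0.314,0.18,1.96)"
```

```text
t 1.53 rot [-0.0011 -0.0008 -0.3908] shift_cm [43.194 14.017  1.971]  (ang 22.4 deg)
```

Request:
servo_tool --increments "-0.001 -0.001 -0.39 43 14 2 8.5;-0.001 -0.001 -0.39 43 14 2 8.5;-0.001 -0.001 -0.39 43 14 2 8.5;-0.001 -0.001 -0.39 43 14 2 8.5;-0.001 -0.001 -0.39 43 14 2 8.5;-0.001 -0.001 -0.39 43 14 2 8.5;-0.001 -0.001 -0.39 43 14 2 8.5;-0.001 -0.001 -0.39 43 14 2 8.5;-0.001 -0.001 -0.39 43 14 2 8.5;-0.001 -0.001 -0.39 43 14 2 8.5"

```text
time: 2.37
eef_pos: [0.5961, 0.2757, 0.1818]
tcp_rot: [0.56, 0.829, -0.0, 0.001]
contact_force: [1.7, -0.7, 0.3]
opening: 0.995
```

```bash
python3 -c "
from h import *
delta(0.605,0.314,0.18,1.96)"
```

```text
t 2.37 rot [ 0.0007  0.0018 -0.0066] shift_cm [3.217 2.255 0.171]  (ang 0.4 deg)
```

Request:
servo_tool --increments "0 0 0 3.2 2.25 0 8.5;0 0 0 3.2 2.25 0 8.5;0 0 0 3.2 2.25 0 8.5"

```text
time: 2.62
eef_pos: [0.6045, 0.3139, 0.1811]
tcp_rot: [0.559, 0.83, -0.001, 0.001]
contact_force: [0.5, -0.1, -0.4]
opening: 0.995
```

```bash
python3 -c "
from h import *
im,d,ci,st=wrist('w2')
print(st['eef_pos'],yawx(st['tcp_rot']),np.abs(st['dq']).max())
im=im[80:280,220:420]
save('w2z',cv2.resize(im,None,fx=3,fy=3,interpolation=cv2.INTER_CUBIC))
"
```

```text
[0.60448903 0.31385912 0.18114188] 1.956424833581953 0.041784101351473577
```

View pics/w2z.png

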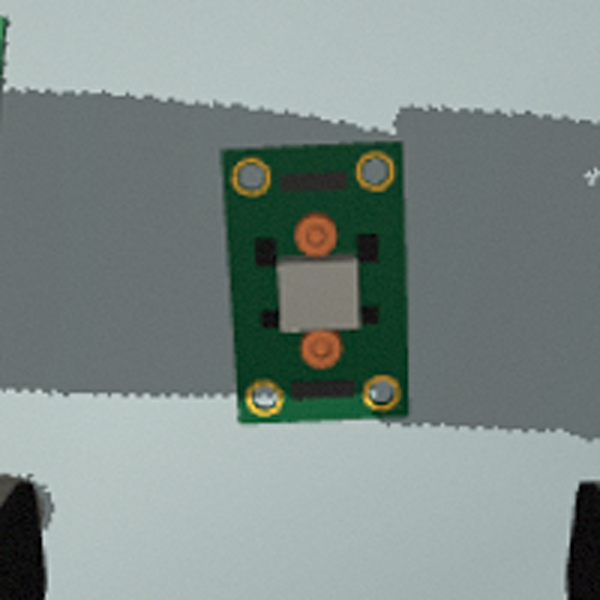

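```bash
python3 -c "
from h import *
im,d,ci,z=load('w2')
g=gold(im,(290,125,360,222),8);print(g.round(2))
g=g[(g[:,2]>8)&(abs(g[:,1]-177)>24)]
P=onplane(ci,g[:,:2],0.003,True);print(P.round(4))
c,a,r=sortfit(P[:,:2],.0205,.0385,.38);print(c,a,r.round(4))
delta(c[0],c[1],.03,a+np.pi/2)
"
```

```text
[[307.69 212.18  12.34  12.74]
 [346.77 210.46  12.18  12.75]
 [326.71 195.38  14.07  14.37]
 [324.78 157.82  14.28  14.82]
 [303.3  138.62  13.23  13.55]
 [344.59 136.68  13.21  13.84]]
[[0.6057 0.2727 0.003 ]
 [0.6431 0.2899 0.003 ]
 [0.5735 0.3428 0.003 ]
 [0.6108 0.3601 0.003 ]]
[0.60827254 0.31635127] 0.43144891937755697 [[-0.      0.0002]
 [-0.0001  0.0001]
 [-0.     -0.0002]
 [ 0.0001 -0.0001]]
t 2.67 rot [-0.0004  0.0018 -0.0474] shift_cm [ 0.229  0.511 15.125]  (ang 2.7 deg)
```

Request:
servo_tool --increments "0 0.001 -0.047 0.23 0.51 8 8.5;0 0.001 -0.047 0.23 0.51 12 8.5;0 0.001 -0.047 0.23 0.51 15 8.5;0 0.001 -0.047 0.23 0.51 15 8.5;0 0.001 -0.047 0.23 0.51 15 8.5"

```text
time: 3.08
eef_pos: [0.6031, 0.3129, 0.0239]
tcp_rot: [0.541, 0.841, -0.006, -0.004]
contact_force: [-1.1, -1.0, -2.0]
opening: 0.995
```

```bash
python3 -c "
from h import *
delta(.6083,.3164,.018,.4314+np.pi/2)
"
```

```text
t 3.08 rot [-0.014  -0.0008 -0.0032] shift_cm [0.104 0.623 0.578]  (ang 0.8 deg)
```

Request:
servo_tool --increments "0 0 0 0 0 0.3 8.5;0 0 0 0 0 0.3 8.5;0 0 0 0 0 0.3 8.5"

```text
time: 3.33
eef_pos: [0.6104, 0.3172, 0.0324]
tcp_rot: [0.54, 0.842, 0.002, 0.002]
contact_force: [0.2, -0.5, 1.3]
opening: 0.995
```

```bash
python3 -c "
from h import *
delta(.6083,.3164,.018,.4314+np.pi/2)
im,d,ci,st=wrist('w3'); print(np.abs(st['dq']).max())
save('w3z',im)"
```

```text
t 3.33 rot [ 0.0062  0.0008 -0.0013] shift_cm [ 0.02  -0.235  1.435]  (ang 0.4 deg)
0.008597736029463964
```

View pics/w3z.png

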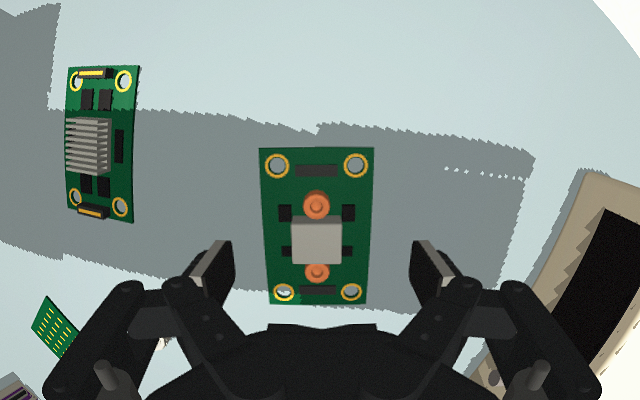

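```bash
python3 -c "
from h import *
im,d,ci,z=load('w3')
g=gold(im,(255,140,385,310),8)
g=g[(abs(g[:,0]-316)>20)];print(g.round(2))
P=onplane(ci,g[:,:2],0.003,True)
c,a,r=sortfit(P[:,:2],.0205,.0385,.38);print(c,a,r.round(4))
delta(c[0],c[1],.018,a+np.pi/2)
"
```

```text
[[283.22 291.78  17.83  21.44]
 [350.91 291.53  17.61  21.74]
 [276.62 165.49  24.62  25.01]
 [355.33 165.05  24.58  25.1 ]]
[0.60837282 0.31619455] 0.4318835361510577 [[ 0.      0.0004]
 [-0.0003  0.0002]
 [-0.     -0.0004]
 [ 0.0003 -0.0002]]
t 3.38 rot [ 0.0065  0.0008 -0.0015] shift_cm [-0.03  -0.245  1.446]  (ang 0.4 deg)
```

Consistent within 0.2 mm. Descend gently and close.

Request:
servo_tool --increments "0.006 0.001 -0.0015 -0.02 -0.24 0.5 8.5;0.006 0.001 -0.0015 -0.02 -0.24 0.9 8.5;0.006 0.001 -0.0015 -0.02 -0.24 1.3 6;0.006 0.001 -0.0015 -0.02 -0.24 1.4 4;0.006 0.001 -0.0015 -0.02 -0.24 1.4 3.2;0.006 0.001 -0.0015 -0.02 -0.24 1.4 3.2;0.006 0.001 -0.0015 -0.02 -0.24 1.4 3.2;0.006 0.001 -0.0015 -0.02 -0.24 1.4 3.2" --grip_force 40

```text
time: 4.05
eef_pos: [0.6078, 0.3168, 0.0165]
tcp_rot: [0.539, 0.842, -0.0, -0.0]
contact_force: [2.6, 1.6, 4.0]
opening: 0.373
```

```bash
python3 -c "
from h import *
delta(.6083,.3163,.018,.4316+np.pi/2)
s=ctrl.get_state();print(s['opening'],s['contact_force'])"
```

```text
t 4.05 rot [-0.0007 -0.0005  0.0009] shift_cm [-0.064  0.03  -0.152]  (ang 0.1 deg)
0.3729312772206691 [2.63925116 1.62710137 4.03116569]
```

Request:
servo_tool --increments "0 0 0 -0.06 0.03 -0.1 2.8;0 0 0 -0.06 0.03 -0.1 2.2;0 0 0 -0.06 0.03 -0.1 2.0;0 0 0 -0.06 0.03 -0.1 2.0;0 0 0 -0.06 0.03 -0.1 2.0"

```text
time: 4.47
eef_pos: [0.6073, 0.3159, 0.0172]
tcp_rot: [0.539, 0.842, -0.001, -0.001]
contact_force: [1.4, 0.5, 5.7]
opening: 0.288
```

```bash
python3 -c "
from h import *
im,d,ci,st=wrist('w4'); print(np.abs(st['dq']).max(),st['eef_pos'])
save('w4z',im)"
```

```text
0.0012574243556753833 [0.60728759 0.3158898  0.01718542]
```

View pics/w4z.png

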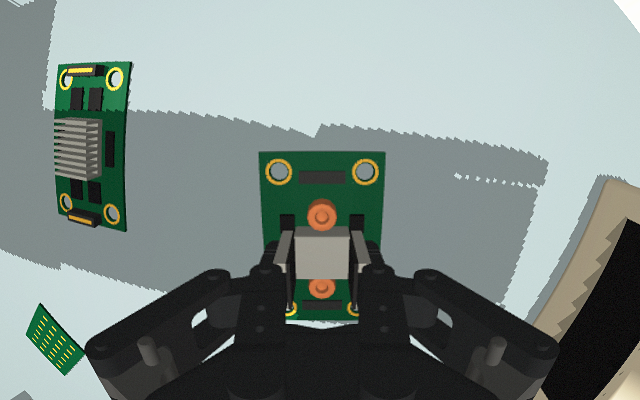

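Request:
servo_tool --increments "0 0 0 0 0 -0.3 2;0 0 0 0 0 -1 2;0 0 0 0 0 -2 2;0 0 0 0 0 -3 2;0 0 0 0 0 -3 2"

```text
time: 4.93
eef_pos: [0.6081, 0.3162, 0.0487]
tcp_rot: [0.539, 0.842, -0.0, -0.001]
contact_force: [1.1, 0.4, -1.1]
opening: 0.292
```

```bash
python3 -c "
from h import *
im,d,ci,st=wrist('w5'); print(np.abs(st['dq']).max(),st['eef_pos'])
save('w5z',im)"
```

```text
0.03004010327650483 [0.6080505  0.31619985 0.04873479]
```

View pics/w5z.png

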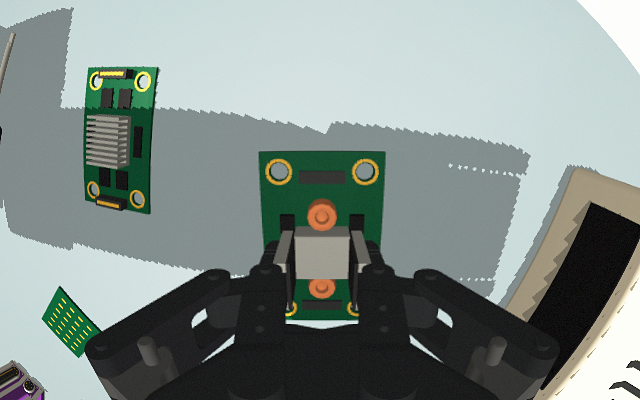

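```bash
cat >> h.py <<'E'
def tool_pts(name,px,ztool):
    """pixels -> tool-frame xy on plane at tool z = ztool"""
    im,d,ci,z=load(name); Rt=R.from_quat(z['rot']).as_matrix(); p=z['pos']
    T=np.eye(4); T[:3,:3]=Rt; T[:3,3]=p
    ci2=dict(camera_matrix=ci['camera_matrix'],world_to_cam=ci['world_to_cam']@T)
    return onplane(ci2,px,ztool,True)[:,:2]
E
python3 -c "
from h import *
for n in ['w4','w5']:
    im,d,ci,z=load(n)
    g=gold(im,(255,140,395,330),8);print(g.round(2))
    P=tool_pts(n,g[:,:2],0.0142);print(P.round(4))
"
```

```text
[[353.09 308.71  12.16  16.11]
 [290.17 308.55  11.75  16.63]
 [321.54 285.1   26.63  27.77]
 [321.23 214.38  29.46  32.88]
 [364.83 171.47  26.73  27.5 ]
 [278.27 171.43  26.7   27.54]]
[[-0.0406  0.0183]
 [-0.0405 -0.0176]
 [-0.0241  0.0003]
 [ 0.017   0.0002]
 [ 0.0386  0.0211]
 [ 0.0387 -0.0203]]
[[352.84 308.82  11.54  16.38]
 [290.22 308.64  11.58  16.79]
 [321.61 285.03  26.89  27.64]
 [314.22 212.57  14.48  26.75]
 [323.35 213.64  25.96  31.65]
 [364.84 171.49  26.77  27.51]
 [278.25 171.42  26.67  27.55]]
[[-0.0407  0.0182]
 [-0.0406 -0.0176]
 [-0.0241  0.0004]
 [ 0.0179 -0.0032]
 [ 0.0173  0.0013]
 [ 0.0386  0.0211]
 [ 0.0386 -0.0203]]
```

```bash
python3 -c "
from h import *
delta(.4633,-.1194,.10,.0092+np.pi/2)"
```

```text
t 4.98 rot [-0.0021 -0.      0.4233] shift_cm [-33.476 -31.382  -5.156]  (ang 24.3 deg)
```

Request:
servo_tool --increments "-0.002 0 0.05 -1.5 -1.4 -2.5 2;-0.002 0 0.1 -4.5 -4.2 -5.2 2;-0.002 0 0.42 -33.5 -31.4 -5.2 2;-0.002 0 0.42 -33.5 -31.4 -5.2 2;-0.002 0 0.42 -33.5 -31.4 -5.2 2;-0.002 0 0.42 -33.5 -31.4 -5.2 2;-0.002 0 0.42 -33.5 -31.4 -5.2 2;-0.002 0 0.42 -33.5 -31.4 -5.2 2;-0.002 0 0.42 -33.5 -31.4 -5.2 2;-0.002 0 0.42 -33.5 -31.4 -5.2 2"

```text
time: 5.82
eef_pos: [0.4833, -0.0546, 0.0984]
tcp_rot: [0.703, 0.712, -0.002, -0.001]
contact_force: [2.1, -0.4, -1.1]
opening: 0.29
```

```bash
python3 -c "
from h import *
delta(.4633,-.1194,.10,.0092+np.pi/2)"
```

```text
t 5.82 rot [-0.0032  0.0011  0.0037] shift_cm [-6.454 -2.085 -0.151]  (ang 0.3 deg)
```

Request:
servo_tool --increments "-0.003 0.001 0.004 -4 -1.2 -0.1 2;-0.003 0.001 0.004 -6 -1.9 -0.1 2;-0.003 0.001 0.004 -6.4 -2.1 -0.1 2;-0.003 0.001 0.004 -6.4 -2.1 -0.1 2;-0.003 0.001 0.004 -6.4 -2.1 -0.1 2"

```text
time: 6.23
eef_pos: [0.4642, -0.1169, 0.0993]
tcp_rot: [0.704, 0.71, 0.0, -0.0]
contact_force: [0.8, -0.0, -0.9]
opening: 0.287
```

```bash
python3 -c "
from h import *
im,d,ci,st=wrist('w6'); print(np.abs(st['dq']).max(),st['eef_pos'])
delta(.4633,-.1194,.07,.0092+np.pi/2)
save('w6z',im)"
```

```text
0.02782118903153845 [ 0.46422615 -0.11689999  0.09930705]
t 6.28 rot [-0.0004 -0.0006 -0.    ] shift_cm [-0.299 -0.111  2.928]  (ang 0.0 deg)
```

View pics/w6z.png

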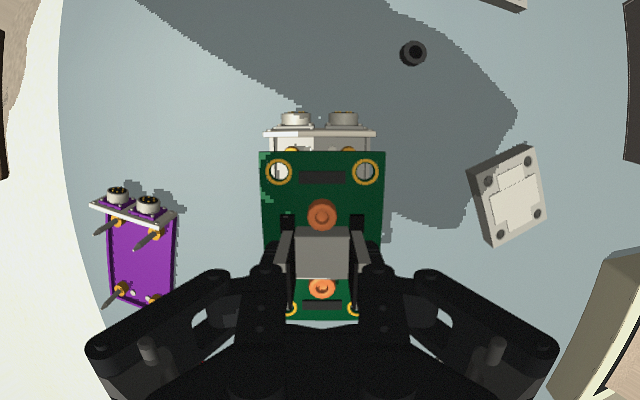

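Request:
servo_tool --increments "0 0 0 -0.3 -0.11 1 2;0 0 0 -0.3 -0.11 2 2;0 0 0 -0.3 -0.11 2.7 2;0 0 0 -0.3 -0.11 2.9 2;0 0 0 -0.3 -0.11 2.9 2;0 0 0 -0.3 -0.11 2.9 2"

```text
time: 6.78
eef_pos: [0.4632, -0.12, 0.07]
tcp_rot: [0.704, 0.71, -0.0, -0.001]
contact_force: [0.2, -0.3, -1.3]
opening: 0.29
```

```bash
python3 -c "
from h import *
im,d,ci,st=wrist('w7'); print(np.abs(st['dq']).max(),st['eef_pos'])
delta(.4633,-.1194,.03,.0092+np.pi/2)
save('w7z',cv2.resize(im[100:230,240:400],None,fx=4,fy=4,interpolation=cv2.INTER_CUBIC))"
```

```text
0.011832884363740515 [ 0.46318274 -0.12002944  0.06997669]
t 6.83 rot [-0.0001  0.     -0.0004] shift_cm [ 0.084 -0.016  4.044]  (ang 0.0 deg)
```

View pics/w7z.png

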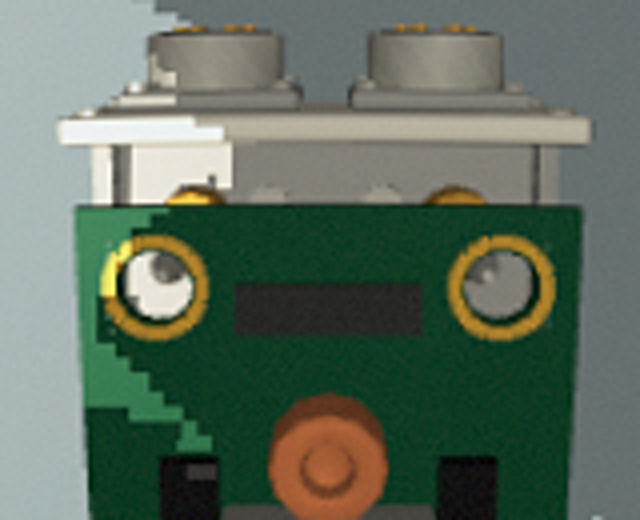

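```bash
python3 -c "
from h import *
im,d,ci,z=load('w7')
P=onplane(ci,[[282,166.3],[361.7,167]],.047,True);print(P)
c,s=np.cos(.0092),np.sin(.0092)
for x in(-.0205,.0205): print(np.array([.4633,-.1194])+[c*x-s*.0385,s*x+c*.0385])
"
```

```text
[[ 0.44329517 -0.0804893   0.047     ]
 [ 0.48353749 -0.08051507  0.047     ]]
[ 0.44244667 -0.08109023]
[ 0.48344494 -0.08071303]
```

Request:
servo_tool --increments "0 0 0 0.08 -0.01 0.5 2;0 0 0 0.08 -0.01 1 2;0 0 0 0.08 -0.01 1.5 2;0 0 0 0.08 -0.01 2 2;0 0 0 0.08 -0.01 2.4 2;0 0 0 0.08 -0.01 2.8 2;0 0 0 0.08 -0.01 3.2 2;0 0 0 0.08 -0.01 3.5 2;0 0 0 0.08 -0.01 3.7 2;0 0 0 0.08 -0.01 3.7 2"

```text
time: 7.67
eef_pos: [0.4629, -0.1194, 0.0329]
tcp_rot: [0.704, 0.71, -0.0, -0.001]
contact_force: [-0.8, -0.2, -1.2]
opening: 0.295
```

```bash
python3 -c "
from h import *
st=ctrl.get_state(); print(np.abs(st['dq']).max(),st['eef_pos'],st['contact_force'])
delta(.4633,-.1194,.03,.0092+np.pi/2)"
```

```text
0.008632419324842485 [ 0.46287031 -0.11940661  0.0329125 ] [-0.8137808  -0.17543621 -1.20584249]
t 7.67 rot [-0.001  -0.0004 -0.0007] shift_cm [0.    0.043 0.291]  (ang 0.1 deg)
```

No contact so far. Last 3 mm.

Request:
servo_tool --increments "0 0 0 0 0.03 0.15 2;0 0 0 0 0.03 0.28 2;0 0 0 0 0.03 0.32 2;0 0 0 0 0.03 0.32 2"

```text
time: 8.0
eef_pos: [0.4635, -0.1196, 0.0303]
tcp_rot: [0.704, 0.71, -0.0, 0.0]
contact_force: [-0.5, 0.7, -1.3]
opening: 0.291
```

```bash
python3 -c "
from h import *
st=ctrl.get_state(); print(np.abs(st['dq']).max(),st['eef_pos'],st['contact_force'])
delta(.4633,-.1194,.03,.0092+np.pi/2)"
```

```text
0.002594889434000535 [ 0.46352353 -0.11956268  0.03026045] [-0.53595172  0.7090209  -1.25387314]
t 8.00 rot [-0.      0.0001 -0.0007] shift_cm [ 0.016 -0.022  0.026]  (ang 0.0 deg)
```

Request:
servo_tool --increments "0 0 0 0 0 0.06 2;0 0 0 0 0 0.12 2;0 0 0 0 0 0.12 2"

```text
time: 8.25
eef_pos: [0.4636, -0.1196, 0.0301]
tcp_rot: [0.704, 0.71, -0.0, -0.0]
contact_force: [-3.0, 1.2, 6.5]
opening: 0.29
```

Request:
servo_tool --increments "0 0 0 0 0 0 3.5;0 0 0 0 0 0 5;0 0 0 0 0 0 5;0 0 0 0 0 -1 5;0 0 0 0 0 -4 6;0 0 0 0 0 -8 8.5;0 0 0 0 0 -12 8.5;0 0 0 0 0 -15 8.5;0 0 0 0 0 -15 8.5;0 0 0 0 0 -15 8.5"

```text
time: 9.08
eef_pos: [0.4649, -0.1202, 0.1823]
tcp_rot: [0.704, 0.71, 0.001, 0.003]
contact_force: [0.3, 0.3, -0.5]
opening: 0.996
```

```bash
python3 -c "
from h import *
im,d,ci,st=wrist('w8'); print(np.abs(st['dq']).max(),st['eef_pos'])
g=gold(im,(270,100,380,240),8);print(g.round(2))
save('w8z',cv2.resize(im[100:260,240:400],None,fx=3.5,fy=3.5,interpolation=cv2.INTER_CUBIC))"
```

```text
0.06578091047438833 [ 0.46491059 -0.12021031  0.1822695 ]
[[339.77 215.13  11.46  13.61]
 [299.26 215.25  11.79  12.9 ]
 [319.49 199.3   13.66  14.95]
 [298.03 138.79  12.8   13.19]
 [340.87 138.77  13.62  14.02]]
```

View pics/w8z.png

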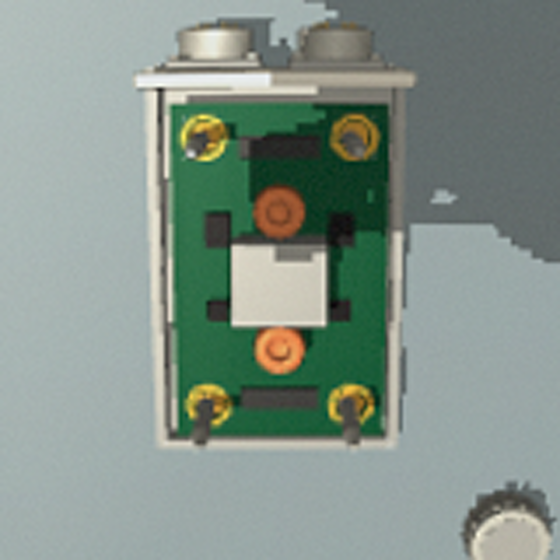

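```bash
python3 -c "
from h import *
im,d,ci,z=load('w8')
g=gold(im,(270,100,380,240),8);g=g[abs(g[:,0]-319.5)>8]
P=onplane(ci,g[:,:2],0.016,True)
print(sortfit(P[:,:2],.0205,.0385,0.))
delta(.602,.095,.18,np.pi/2-.087)"
```

```text
(array([ 0.46422902, -0.11941   ]), np.float64(0.007186881126540296), array([[ 1.34152817e-05,  1.51977249e-04],
       [ 3.56165670e-06,  1.68558094e-04],
       [-9.73156444e-05, -2.05441863e-04],
       [ 8.03387060e-05, -1.15093479e-04]]))
t 9.13 rot [0.0014 0.0007 0.0956] shift_cm [ 2.1339e+01  1.4021e+01 -7.0000e-03]  (ang 5.5 deg)
```

Request:
servo_tool --increments "0.001 0.001 0.095 21.3 14 0 8.5;0.001 0.001 0.095 21.3 14 0 8.5;0.001 0.001 0.095 21.3 14 0 8.5;0.001 0.001 0.095 21.3 14 0 8.5;0.001 0.001 0.095 21.3 14 0 8.5;0.001 0.001 0.095 20 13.2 0 8.5;0.001 0.001 0.095 21 13.8 0 8.5;0.001 0.001 0.095 21.3 14 0 8.5;0.001 0.001 0.095 21.3 14 0 8.5;0.001 0.001 0.095 21.3 14 0 8.5"

```text
time: 9.97
eef_pos: [0.6005, 0.0936, 0.1777]
tcp_rot: [0.737, 0.676, -0.001, -0.002]
contact_force: [-0.6, 0.3, 0.3]
opening: 0.993
```

```bash
python3 -c "
from h import *
im,d,ci,st=wrist('w9'); print(np.abs(st['dq']).max(),st['eef_pos'])
save('w9z',cv2.resize(im[90:250,230:420],None,fx=4,fy=4,interpolation=cv2.INTER_CUBIC)[:600,:800])"
```

```text
0.017405096763110507 [0.60053873 0.09362847 0.17769667]
```

View pics/w9z.png

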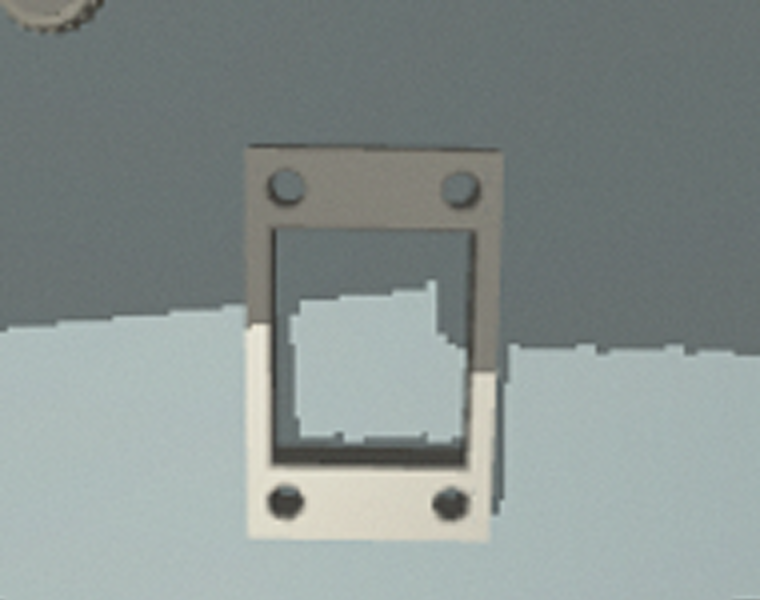

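```bash
cat >> h.py <<'E'
def warm(im,roi,thr=0,fx=4):
    x0,y0,x1,y1=roi; sub=cv2.resize(im[y0:y1,x0:x1],None,fx=fx,fy=fx,interpolation=cv2.INTER_CUBIC).astype(int)
    m=((sub[:,:,0]-sub[:,:,2])>thr).astype(np.uint8)*255
    return cv2.morphologyEx(m,cv2.MORPH_OPEN,np.ones((3,3),np.uint8))
def back(p,roi,fx=4): return (np.asarray(p,float)+.5)/fx-.5+np.array(roi[:2])
E
python3 -c "
from h import *
im,d,ci,z=load('w9'); roi=(280,118,366,235)
m=warm(im,roi,3)
save('w9m',cv2.cvtColor(m,cv2.COLOR_GRAY2RGB))
cs,h=cv2.findContours(m,cv2.RETR_CCOMP,cv2.CHAIN_APPROX_NONE)
i=max(range(len(cs)),key=lambda k:cv2.contourArea(cs[k]))
q=cv2.approxPolyDP(cv2.convexHull(cs[i]),8,True)[:,0];print(back(q,roi))
P=onplane(ci,back(q,roi),.018,True);print('outer',P.round(4)); 
if len(q)==4: print(sortfit(P[:,:2],.03,.048,-.087))
hs=[]
for k,c in enumerate(cs):
    if h[0][k][3]==i and cv2.contourArea(c)>200:
        a=cv2.contourArea(c)/16
        if a<150: e=cv2.fitEllipse(cv2.convexHull(c)); print(a,back(e[0],roi),e[1]); hs.append(back(e[0],roi))
        else:
            q=cv2.approxPolyDP(cv2.convexHull(c),8,True)[:,0];print('win',a,onplane(ci,back(q,roi),.018,True)[:,:2])
if len(hs)==4:
    P=onplane(ci,hs,.018,True);print(sortfit(P[:,:2],.0205,.0385,-.087))
"
```

```text
[[291.625 126.625]
 [354.875 127.875]
 [350.875 224.875]
 [291.625 223.375]]
outer [[0.5771 0.1481 0.018 ]
 [0.6358 0.1418 0.018 ]
 [0.6257 0.046  0.018 ]
 [0.5665 0.0527 0.018 ]]
(array([0.60127888, 0.09715906]), np.float64(-0.10841985802267659), array([[-5.01647771e-04,  1.71183794e-04],
       [ 4.46739680e-04, -1.56420670e-05],
       [ 2.52200896e-04,  5.45059703e-05],
       [-1.97292805e-04, -2.10047697e-04]]))
15.84375 [342.29862213 213.43765259] (15.770072937011719, 25.9545841217041)
13.28125 [301.47212791 212.6306839 ] (13.523235321044922, 23.412456512451172)
win 2717.0 [[0.58175325 0.12863864]
 [0.62757105 0.1232057 ]
 [0.62171822 0.07039192]
 [0.57556796 0.07466816]]
56.96875 [344.26772308 136.91958618] (33.030029296875, 38.25489807128906)
56.40625 [301.41373062 136.02692032] (32.027618408203125, 38.102439880371094)
(array([0.60153439, 0.0986654 ]), np.float64(-0.10149983079934273), array([[-0.0006111 , -0.00084008],
       [ 0.0003188 , -0.00066298],
       [ 0.00041591,  0.00084959],
       [-0.00012361,  0.00065346]]))
```

View pics/w9m.png

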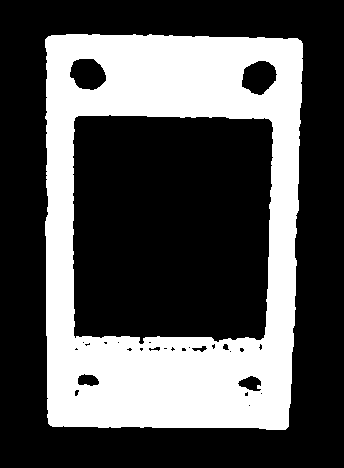

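```bash
python3 -c "
from h import *
delta(.6013,.0972,.03,np.pi/2-.108)"
```

```text
t 10.02 rot [-0.0032 -0.0003  0.0201] shift_cm [ 0.386  0.076 14.815]  (ang 1.2 deg)
```

Request:
servo_tool --increments "-0.003 0 0.02 0.38 0.08 4 8.5;-0.003 0 0.02 0.38 0.08 8 8.5;-0.003 0 0.02 0.38 0.08 11 8.5;-0.003 0 0.02 0.38 0.08 13 8.5;-0.003 0 0.02 0.38 0.08 14 8.5;-0.003 0 0.02 0.38 0.08 14.5 8.5;-0.003 0 0.02 0.38 0.08 14.8 8.5;-0.003 0 0.02 0.38 0.08 14.8 8.5;-0.003 0 0.02 0.38 0.08 14.8 8.5"

```text
time: 10.77
eef_pos: [0.6039, 0.0983, 0.0328]
tcp_rot: [0.744, 0.668, 0.002, 0.001]
contact_force: [-0.7, 0.8, 0.9]
opening: 0.998
```

```bash
python3 -c "
from h import *
im,d,ci,st=wrist('w10'); print(np.abs(st['dq']).max(),st['eef_pos'])
delta(.6013,.0972,.016,np.pi/2-.108)
save('w10z',im)"
```

```text
0.005657074415813604 [0.60391652 0.09825271 0.03283844]
t 10.82 rot [ 0.005  -0.0013  0.0013] shift_cm [-0.147 -0.259  1.689]  (ang 0.3 deg)
```

View pics/w10z.png

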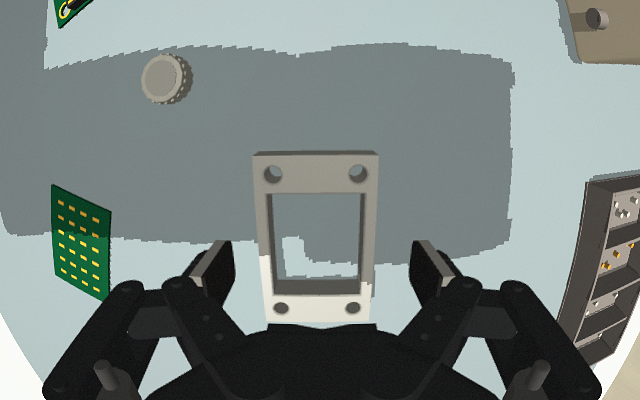

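Request:
servo_tool --increments "0.005 -0.001 0.001 -0.15 -0.26 0.6 8.5;0.005 -0.001 0.001 -0.15 -0.26 1.1 8.5;0.005 -0.001 0.001 -0.15 -0.26 1.5 8;0.005 -0.001 0.001 -0.15 -0.26 1.6 7.2;0.005 -0.001 0.001 -0.15 -0.26 1.6 6.6;0.005 -0.001 0.001 -0.15 -0.26 1.6 6.4;0.005 -0.001 0.001 -0.15 -0.26 1.6 6.2;0.005 -0.001 0.001 -0.15 -0.26 1.6 5.8;0.005 -0.001 0.001 -0.15 -0.26 1.6 5.5;0.005 -0.001 0.001 -0.15 -0.26 1.6 5.5"

```text
time: 11.65
eef_pos: [0.6005, 0.0973, 0.0156]
tcp_rot: [0.744, 0.668, -0.001, -0.001]
contact_force: [0.6, -0.5, 1.2]
opening: 0.691
```

```bash
python3 -c "
from h import *
im,d,ci,st=wrist('w11'); print(np.abs(st['dq']).max(),st['eef_pos'],st['contact_force'],st['opening']*85.4)
delta(.6013,.0972,.016,np.pi/2-.108)
save('w11z',im)"
```

```text
0.0019109833160186889 [0.60047111 0.0973324  0.01557491] [ 0.61981132 -0.47112857  1.24739322] 58.97104281344932
t 11.70 rot [-0.002  -0.0001  0.0005] shift_cm [-0.001  0.085 -0.047]  (ang 0.1 deg)
```

View pics/w11z.png

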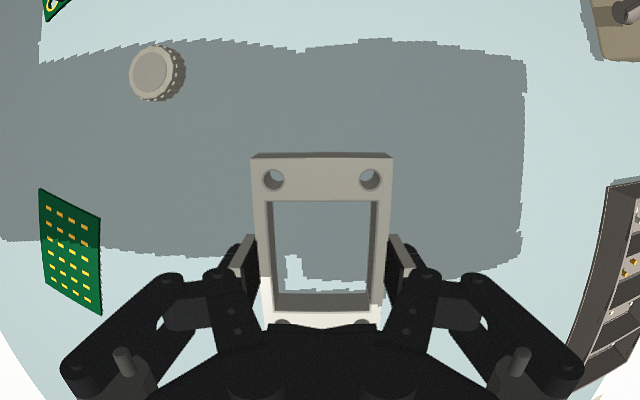

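Request:
servo_tool --increments "0 0 0 0 0 -0.3 5.5;0 0 0 0 0 -1 5.5;0 0 0 0 0 -2 5.5;0 0 0 0 0 -3.5 5.5;0 0 0 0 0 -5.5 5.5;0 0 0 0 0 -8 5.5;0 0 0 0 0 -9 5.5;0 0 0 0 0 -9 5.5;0 0 0 0 0 -9 5.5" --grip_force 60

```text
time: 12.45
eef_pos: [0.6004, 0.0973, 0.1055]
tcp_rot: [0.744, 0.668, -0.001, -0.001]
contact_force: [-0.5, -0.5, -1.7]
opening: 0.681
```

```bash
python3 -c "
from h import *
im,d,ci,st=wrist('w12'); print(np.abs(st['dq']).max(),st['eef_pos'],st['contact_force'],st['opening']*85.4)
delta(.4633,-.1194,.10,.0085+np.pi/2)
save('w12z',cv2.resize(im[140:340,220:420],None,fx=3,fy=3,interpolation=cv2.INTER_CUBIC))"
```

```text
0.03276876709176208 [0.6003889  0.09727686 0.10554865] [-0.54793843 -0.46493344 -1.74358641] 58.18384051572363
t 12.50 rot [-0.0048 -0.     -0.116 ] shift_cm [-23.002 -11.206   0.469]  (ang 6.7 deg)
```

View pics/w12z.png

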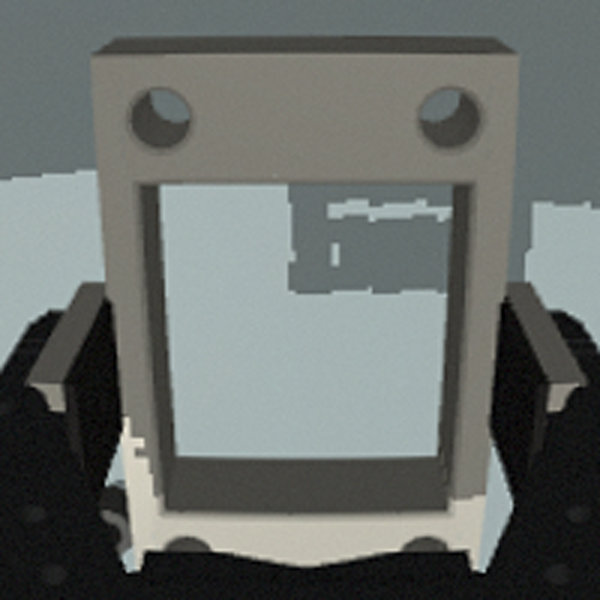

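```bash
python3 -c "
from h import *
P=tool_pts('w12',[[273,179.7],[369.7,179.3],[251.3,158.3],[392,157.7],[264.7,330.3],[379,330.3],[265.3,201],[376.3,201]],-.0024)
print(P.round(4))"
```

```text
[[ 0.0387 -0.0203]
 [ 0.0388  0.021 ]
 [ 0.0481 -0.0293]
 [ 0.0483  0.0303]
 [-0.0434 -0.0301]
 [-0.0435  0.0311]
 [ 0.0292 -0.0241]
 [ 0.0291  0.0243]]
```

Request:
servo_tool --increments "-0.004 0 -0.03 -3 -1.4 0.2 5.5;-0.004 0 -0.06 -7 -3.4 0.4 5.5;-0.004 0 -0.116 -11 -5.4 0.4 5.5;-0.004 0 -0.116 -15 -7.3 0.4 5.5;-0.004 0 -0.116 -18.5 -9 0.4 5.5;-0.004 0 -0.116 -21 -10.2 0.4 5.5;-0.004 0 -0.116 -22.4 -10.9 0.4 5.5;-0.004 0 -0.116 -23 -11.2 0.4 5.5;-0.004 0 -0.116 -23 -11.2 0.4 5.5;-0.004 0 -0.116 -23 -11.2 0.4 5.5"

```text
time: 13.33
eef_pos: [0.4639, -0.1188, 0.1005]
tcp_rot: [0.704, 0.71, 0.0, -0.001]
contact_force: [0.2, 0.2, -1.7]
opening: 0.684
```

```bash
python3 -c "
from h import *
im,d,ci,st=wrist('w13'); print(np.abs(st['dq']).max(),st['eef_pos'],st['contact_force'],st['opening']*85.4)
delta(.4633,-.1195,.072,.0085+np.pi/2)
save('w13z',cv2.resize(im[100:300,220:420],None,fx=3,fy=3,interpolation=cv2.INTER_CUBIC))"
```

```text
0.023962197128435718 [ 0.46388657 -0.1188439   0.1005337 ] [ 0.20557412  0.19129753 -1.72400254] 58.39724568012905
t 13.38 rot [-0.0001 -0.001   0.0005] shift_cm [-0.097 -0.096  2.876]  (ang 0.1 deg)
```

View pics/w13z.png

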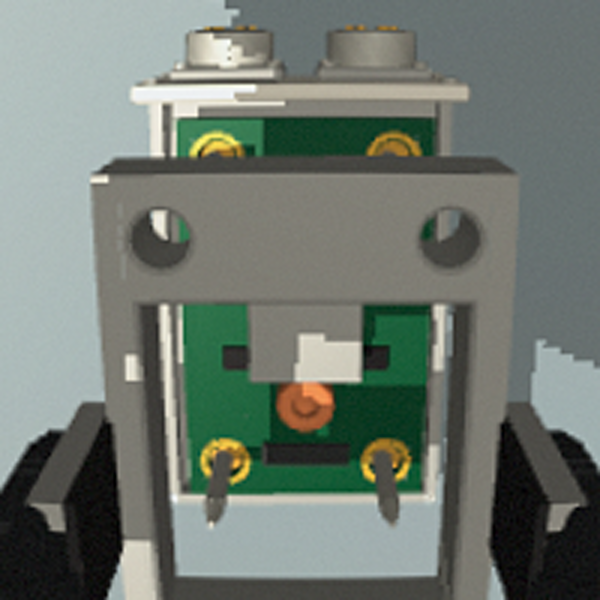

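```bash
python3 -c "
from h import *
im,d,ci,z=load('w13')
P=onplane(ci,[[290.7,272.3],[350.3,273]],.047,True);print(P)
c,s=np.cos(.0085),np.sin(.0085)
for x in(-.0205,.0205): print(np.array([.4633,-.1195])+[c*x+s*.0385,s*x-c*.0385])
"
```

```text
[[ 0.44355528 -0.1576265   0.047     ]
 [ 0.48412327 -0.15785826  0.047     ]]
[ 0.44312799 -0.15817286]
[ 0.48412651 -0.15782436]
```

Request:
servo_tool --increments "0 0 0 -0.1 -0.1 0.6 5.5;0 0 0 -0.1 -0.1 1.2 5.5;0 0 0 -0.1 -0.1 1.8 5.5;0 0 0 -0.1 -0.1 2.2 5.5;0 0 0 -0.1 -0.1 2.5 5.5;0 0 0 -0.1 -0.1 2.7 5.5;0 0 0 -0.1 -0.1 2.8 5.5;0 0 0 -0.1 -0.1 2.8 5.5"

```text
time: 14.05
eef_pos: [0.4631, -0.1203, 0.0732]
tcp_rot: [0.704, 0.71, 0.0, 0.0]
contact_force: [1.4, 0.2, -1.5]
opening: 0.68
```

```bash
python3 -c "
from h import *
st=ctrl.get_state(); print(np.abs(st['dq']).max(),st['eef_pos'],st['contact_force'],st['opening']*85.4)
delta(.4633,-.1195,.034,.0085+np.pi/2)"
```

```text
0.007700893296761028 [ 0.46313372 -0.12033132  0.07316714] [ 1.38626495  0.23997501 -1.52662338] 58.030490369772366
t 14.05 rot [ 0.0005 -0.0003  0.    ] shift_cm [0.082 0.015 3.917]  (ang 0.0 deg)
```

Request:
servo_tool --increments "0 0 0 0.08 0.01 0.5 5.5;0 0 0 0.08 0.01 1 5.5;0 0 0 0.08 0.01 1.5 5.5;0 0 0 0.08 0.01 2 5.5;0 0 0 0.08 0.01 2.4 5.5;0 0 0 0.08 0.01 2.8 5.5;0 0 0 0.08 0.01 3.2 5.5;0 0 0 0.08 0.01 3.6 5.5;0 0 0 0.08 0.01 3.8 5.5;0 0 0 0.08 0.01 3.8 5.5"

```text
time: 14.88
eef_pos: [0.4629, -0.1194, 0.0347]
tcp_rot: [0.704, 0.71, 0.0, -0.0]
contact_force: [-1.0, -0.7, -1.7]
opening: 0.683
```

```bash
python3 -c "
from h import *
st=ctrl.get_state(); print(np.abs(st['dq']).max(),st['eef_pos'],st['contact_force'],st['opening']*85.4)
delta(.4633,-.1195,.0316,.0085+np.pi/2)"
```

```text
0.01087291099758656 [ 0.46293066 -0.11939316  0.03474773] [-1.00196707 -0.68125408 -1.68667741] 58.28858609423542
t 14.88 rot [-0.0003 -0.0006  0.    ] shift_cm [-0.011  0.037  0.315]  (ang 0.0 deg)
```

Request:
servo_tool --increments "0 0 0 0 0.03 0.15 5.5;0 0 0 0 0.03 0.25 5.5;0 0 0 0 0.03 0.35 5.5;0 0 0 0 0.03 0.42 5.5;0 0 0 0 0.03 0.42 5.5"

```text
time: 15.3
eef_pos: [0.4638, -0.1196, 0.0318]
tcp_rot: [0.704, 0.71, 0.0, 0.0]
contact_force: [-1.6, -0.4, 3.2]
opening: 0.685
```

Request:
servo_tool --increments "0 0 0 0 0 0 7.5;0 0 0 0 0 0 8.5;0 0 0 0 0 0 8.5;0 0 0 0 0 0 8.5;0 0 0 0 0 -1 8.5;0 0 0 0 0 -4 8.5;0 0 0 0 0 -8 8.5;0 0 0 0 0 -12 8.5;0 0 0 0 0 -15 8.5;0 0 0 0 0 -15 8.5"

```text
time: 16.13
eef_pos: [0.4676, -0.1215, 0.19]
tcp_rot: [0.704, 0.71, 0.003, 0.008]
contact_force: [0.9, 0.1, 0.7]
opening: 0.995
```

```bash
python3 -c "
from h import *
im,d,ci,st=wrist('w14'); print(np.abs(st['dq']).max(),st['eef_pos'])
delta(.458,.307,.18,np.pi/2+.25)
save('w14z',cv2.resize(im[90:250,240:400],None,fx=3.5,fy=3.5,interpolation=cv2.INTER_CUBIC))"
```

```text
0.07177899231317368 [ 0.467604   -0.12149652  0.19002907]
t 16.18 rot [ 0.0095  0.0059 -0.2414] shift_cm [42.786 -0.442  0.452]  (ang 13.8 deg)
```

View pics/w14z.png

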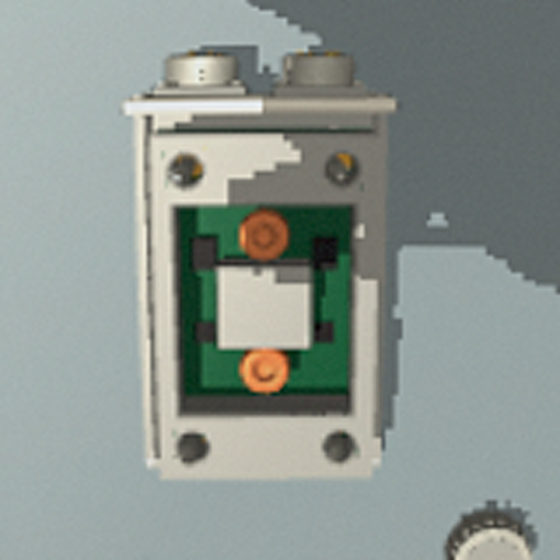

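Request:
servo_tool --increments "0.002 0.001 -0.26 42.5 0 1 8.5;0.002 0.001 -0.26 42.5 0 1 8.5;0.002 0.001 -0.26 42.5 0 1 8.5;0.002 0.001 -0.26 42.5 0 1 8.5;0.002 0.001 -0.26 42.5 0 1 8.5;0.002 0.001 -0.26 42.5 0 1 8.5;0.002 0.001 -0.26 42.5 0 1 8.5;0.002 0.001 -0.26 42.5 0 1 8.5;0.002 0.001 -0.26 40 0 1 8.5;0.002 0.001 -0.26 42.5 0 1 8.5"

```text
time: 17.02
eef_pos: [0.4585, 0.2987, 0.1699]
tcp_rot: [0.606, 0.795, -0.001, -0.001]
contact_force: [1.5, -0.2, 0.2]
opening: 0.997
```

```bash
python3 -c "
from h import *
delta(.458,.307,.18,np.pi/2+.26)"
```

```text
t 17.02 rot [-0.0037 -0.0007  0.0088] shift_cm [ 0.812  0.171 -1.013]  (ang 0.5 deg)
```

Request:
servo_tool --increments "0 0 0 0.6 0.1 0 8.5;0 0 0 0.6 0.1 0 8.5;0 0 0 0.6 0.1 0 8.5;0 0 0 0.6 0.1 0 8.5"

```text
time: 17.35
eef_pos: [0.459, 0.3017, 0.1705]
tcp_rot: [0.606, 0.795, -0.001, -0.001]
contact_force: [-0.1, 0.2, 1.0]
opening: 0.997
```

```bash
python3 -c "
from h import *
im,d,ci,st=wrist('w15'); print(np.abs(st['dq']).max(),st['eef_pos'])
save('w15z',cv2.resize(im[90:250,240:400],None,fx=3.5,fy=3.5,interpolation=cv2.INTER_CUBIC))
g=gold(im,(260,100,390,250),8);print(g.round(2))
"
```

```text
0.015233325104108294 [0.45895959 0.30170482 0.1704941 ]
[[324.18 215.9    4.55  23.5 ]
 [304.06 209.02  12.48  13.4 ]
 [344.93 208.64  12.8   13.31]
 [324.23 127.79   3.76  24.19]
 [302.52 132.14  13.35  13.77]
 [345.49 131.79  13.44  13.83]]
```

View pics/w15z.png

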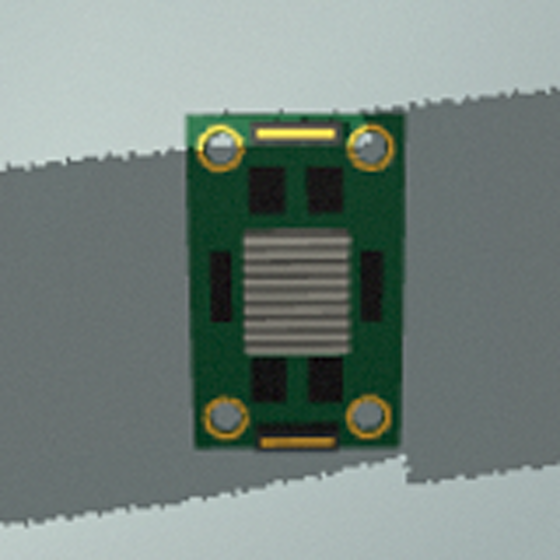

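```bash
python3 -c "
from h import *
im,d,ci,z=load('w15')
g=gold(im,(260,100,390,250),8);g=g[g[:,2]>8]
P=onplane(ci,g[:,:2],0.003,True)
c,a,r=sortfit(P[:,:2],.0205,.0385,.26);print(c,a,r)
delta(c[0],c[1],.03,np.pi/2+a)
"
```

```text
[0.4593704  0.30980908] 0.27506845730348645 [[ 5.54581558e-05  2.15853940e-04]
 [-1.21375289e-04  1.31091694e-04]
 [-1.63128818e-04 -2.71480354e-04]
 [ 2.29045951e-04 -7.54652799e-05]]
t 17.40 rot [-0.0023 -0.0007 -0.0084] shift_cm [ 0.788  0.262 14.082]  (ang 0.5 deg)
```

Request:
servo_tool --increments "-0.002 0 -0.008 0.78 0.26 4 8.5;-0.002 0 -0.008 0.78 0.26 8 8.5;-0.002 0 -0.008 0.78 0.26 11 8.5;-0.002 0 -0.008 0.78 0.26 12.5 8.5;-0.002 0 -0.008 0.78 0.26 13.5 7;-0.002 0 -0.008 0.78 0.26 14 6;-0.002 0 -0.008 0.78 0.26 14 5;-0.002 0 -0.008 0.78 0.26 14 5;-0.002 0 -0.008 0.78 0.26 14 5" --grip_force 40

```text
time: 18.15
eef_pos: [0.461, 0.3117, 0.0332]
tcp_rot: [0.603, 0.798, 0.002, 0.001]
contact_force: [-0.8, -0.5, -0.5]
opening: 0.587
```

```bash
python3 -c "
from h import *
s=ctrl.get_state();print(np.abs(s['dq']).max(),s['eef_pos'],s['opening']*85.4)
delta(.4594,.3098,.019,np.pi/2+.275)
"
```

```text
0.007453857520164575 [0.46100281 0.31165777 0.03316278] 50.1410848182808
t 18.15 rot [ 0.0043 -0.0016  0.0011] shift_cm [-0.137 -0.211  1.415]  (ang 0.3 deg)
```

Request:
servo_tool --increments "0.004 -0.001 0.001 -0.14 -0.21 0.5 5;0.004 -0.001 0.001 -0.14 -0.21 0.9 5;0.004 -0.001 0.001 -0.14 -0.21 1.15 4.5;0.004 -0.001 0.001 -0.14 -0.21 1.3 4;0.004 -0.001 0.001 -0.14 -0.21 1.35 3.4;0.004 -0.001 0.001 -0.14 -0.21 1.35 3;0.004 -0.001 0.001 -0.14 -0.21 1.35 2.6;0.004 -0.001 0.001 -0.14 -0.21 1.35 2.2;0.004 -0.001 0.001 -0.14 -0.21 1.35 2.2;0.004 -0.001 0.001 -0.14 -0.21 1.35 2.2"

```text
time: 18.98
eef_pos: [0.458, 0.3095, 0.0179]
tcp_rot: [0.603, 0.798, -0.001, -0.001]
contact_force: [-0.6, 0.5, -0.4]
opening: 0.32
```

```bash
python3 -c "
from h import *
s=ctrl.get_state();print(np.abs(s['dq']).max(),s['eef_pos'],s['opening']*85.4,s['contact_force'])
delta(.4594,.3098,.019,np.pi/2+.275)
"
```

```text
0.0017423395762611034 [0.45800699 0.30948252 0.01789569] 27.32285090886552 [-0.60010676  0.50285669 -0.44448269]
t 18.98 rot [-0.0028 -0.0002  0.0006] shift_cm [-0.007  0.142 -0.111]  (ang 0.2 deg)
```

Request:
servo_tool --increments "0 0 0 0 0 -0.3 2.2;0 0 0 0 0 -1 2.2;0 0 0 0 0 -2 2.2;0 0 0 0 0 -3.5 2.2;0 0 0 0 0 -5.5 2.2;0 0 0 0 0 -8 2.2;0 0 0 0 0 -10 2.2;0 0 0 0 0 -10 2.2;0 0 0 0 0 -10 2.2"

```text
time: 19.73
eef_pos: [0.4594, 0.31, 0.1201]
tcp_rot: [0.603, 0.798, 0.001, 0.0]
contact_force: [0.0, -0.7, -1.3]
opening: 0.316
```

```bash
python3 -c "
from h import *
im,d,ci,st=wrist('w16'); print(np.abs(st['dq']).max(),st['eef_pos'])
save('w16z',cv2.resize(im[140:330,240:400],None,fx=3,fy=3,interpolation=cv2.INTER_CUBIC))
g=gold(im,(255,140,395,330),8);print(g.round(2));print(tool_pts('w16',g[:,:2],.0149).round(4))
delta(.4633,-.1195,.12,np.pi/2+.0085)
"
```

```text
0.04393811012259921 [0.4593898  0.30997932 0.12013753]
[[321.54 321.23   5.96  41.91]
 [354.7  307.2   15.37  17.94]
 [288.64 307.09  14.9   17.88]
 [321.51 164.79  15.7   46.93]
 [364.62 171.18  26.69  27.27]
 [278.6  171.22  26.81  27.12]]
[[-0.0503  0.0003]
 [-0.04    0.0193]
 [-0.0399 -0.0185]
 [ 0.0417  0.0004]
 [ 0.0387  0.0211]
 [ 0.0387 -0.0202]]
t 19.78 rot [-0.0022  0.      0.267 ] shift_cm [-41.418 -11.184  -0.153]  (ang 15.3 deg)
```

View pics/w16z.png

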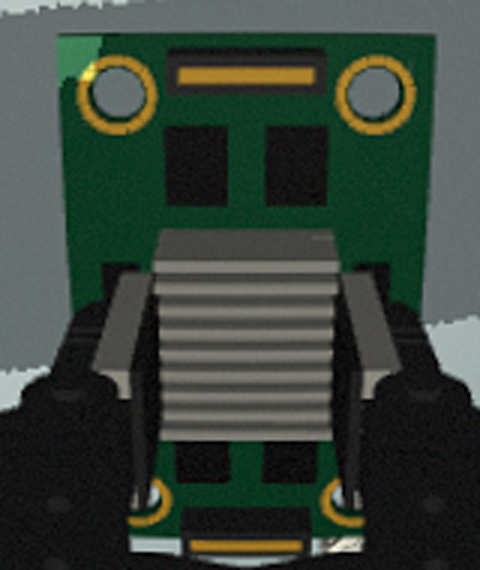

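Request:
servo_tool --increments "-0.002 0 0.05 -3 -0.8 0 2.2;-0.002 0 0.1 -7 -1.9 0 2.2;-0.002 0 0.267 -41.4 -11.2 0 2.2;-0.002 0 0.267 -41.4 -11.2 0 2.2;-0.002 0 0.267 -41.4 -11.2 0 2.2;-0.002 0 0.267 -41.4 -11.2 0 2.2;-0.002 0 0.267 -41.4 -11.2 0 2.2;-0.002 0 0.267 -41.4 -11.2 0 2.2;-0.002 0 0.267 -41.4 -11.2 0 2.2;-0.002 0 0.267 -41.4 -11.2 0 2.2"

```text
time: 20.62
eef_pos: [0.4612, -0.0978, 0.1165]
tcp_rot: [0.704, 0.71, -0.001, -0.002]
contact_force: [0.8, 0.2, -0.4]
opening: 0.321
```

```bash
python3 -c "
from h import *
delta(.4633,-.1195,.11,np.pi/2+.0085)
"
```

```text
t 20.62 rot [-0.0038 -0.001  -0.0002] shift_cm [-2.171  0.197  0.651]  (ang 0.2 deg)
```

Request:
servo_tool --increments "-0.001 -0.001 0 -1.2 0.1 0.3 2.2;-0.001 -0.001 0 -1.8 0.1 0.6 2.2;-0.001 -0.001 0 -2.1 0.1 0.8 2.2;-0.001 -0.001 0 -2.1 0.1 0.8 2.2;-0.001 -0.001 0 -2.1 0.1 0.8 2.2;-0.001 -0.001 0 -2.1 0.1 0.8 2.2"

```text
time: 21.12
eef_pos: [0.4638, -0.1157, 0.1097]
tcp_rot: [0.703, 0.711, -0.001, -0.0]
contact_force: [-0.6, 1.0, -1.0]
opening: 0.319
```

```bash
python3 -c "
from h import *
im,d,ci,st=wrist('w17'); print(np.abs(st['dq']).max(),st['eef_pos'],st['contact_force'])
delta(.4633,-.1195,.075,np.pi/2+.0085)
save('w17z',cv2.resize(im[100:230,240:400],None,fx=4,fy=4,interpolation=cv2.INTER_CUBIC))
"
```

```text
0.008178521750103793 [ 0.46377022 -0.11574713  0.10969864] [-0.57605573  1.00186554 -1.02619224]
t 21.17 rot [-0.0004  0.001   0.0022] shift_cm [-0.355 -0.07   3.499]  (ang 0.1 deg)
```

View pics/w17z.png

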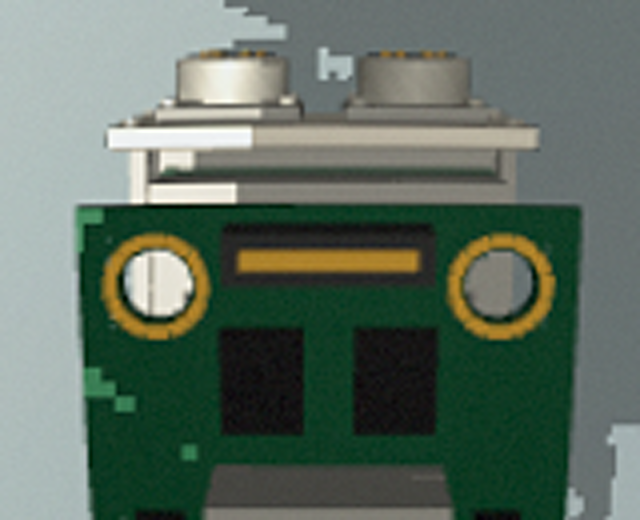

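Request:
servo_tool --increments "0 0.001 0.002 -0.35 -0.06 0.6 2.2;0 0.001 0.002 -0.35 -0.06 1.2 2.2;0 0.001 0.002 -0.35 -0.06 1.8 2.2;0 0.001 0.002 -0.35 -0.06 2.4 2.2;0 0.001 0.002 -0.35 -0.06 2.9 2.2;0 0.001 0.002 -0.35 -0.06 3.2 2.2;0 0.001 0.002 -0.35 -0.06 3.4 2.2;0 0.001 0.002 -0.35 -0.06 3.4 2.2;0 0.001 0.002 -0.35 -0.06 3.4 2.2"

```text
time: 21.92
eef_pos: [0.4635, -0.121, 0.0761]
tcp_rot: [0.705, 0.709, -0.0, 0.0]
contact_force: [-0.9, 0.2, -0.4]
opening: 0.312
```

```bash
python3 -c "
from h import *
im,d,ci,st=wrist('w18'); print(np.abs(st['dq']).max(),st['eef_pos'],st['contact_force'])
delta(.4633,-.1195,.0519,np.pi/2+.0085)
save('w18z',cv2.resize(im[100:230,240:400],None,fx=4,fy=4,interpolation=cv2.INTER_CUBIC))
"
```

```text
0.0075403063340247515 [ 0.46349063 -0.12095086  0.07612052] [-0.91056662  0.1663695  -0.41846345]
t 21.97 rot [ 0.0004  0.0006 -0.002 ] shift_cm [ 0.154 -0.034  2.444]  (ang 0.1 deg)
```

View pics/w18z.png

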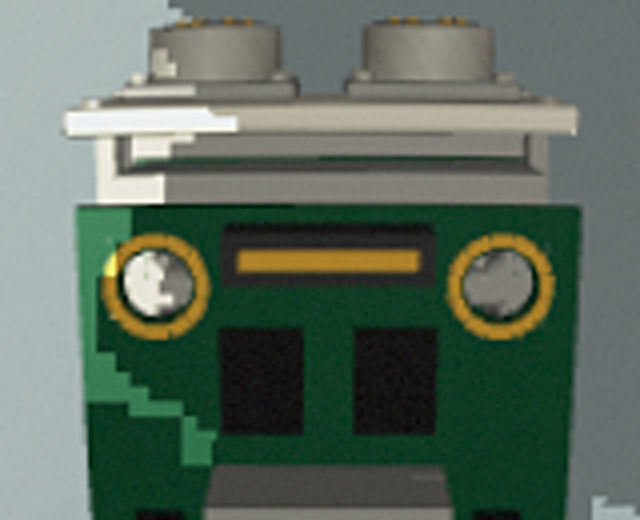

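Request:
servo_tool --increments "0 0 -0.002 0.15 -0.03 0.2 2.2;0 0 -0.002 0.15 -0.03 0.4 2.2;0 0 -0.002 0.15 -0.03 0.7 2.2;0 0 -0.002 0.15 -0.03 1 2.2;0 0 -0.002 0.15 -0.03 1.3 2.2;0 0 -0.002 0.15 -0.03 1.6 2.2;0 0 -0.002 0.15 -0.03 1.9 2.2;0 0 -0.002 0.15 -0.03 2.1 2.2;0 0 -0.002 0.15 -0.03 2.2 2.2;0 0 -0.002 0.15 -0.03 2.2 2.2"

```text
time: 22.8
eef_pos: [0.4629, -0.1193, 0.0538]
tcp_rot: [0.704, 0.71, -0.0, -0.0]
contact_force: [-0.7, 0.1, -0.5]
opening: 0.316
```

```bash
python3 -c "
from h import *
im,d,ci,st=wrist('w19'); print(np.abs(st['dq']).max(),st['eef_pos'],st['contact_force'])
delta(.4633,-.1195,.0519,np.pi/2+.0085)
save('w19z',cv2.resize(im[100:230,240:400],None,fx=4,fy=4,interpolation=cv2.INTER_CUBIC))
"
```

```text
0.0061081614882253586 [ 0.46294718 -0.11933409  0.05380939] [-0.74453481  0.14719969 -0.54778884]
t 22.85 rot [-0.0002  0.0003 -0.0001] shift_cm [-0.011  0.021  0.212]  (ang 0.0 deg)
```

View pics/w19z.png

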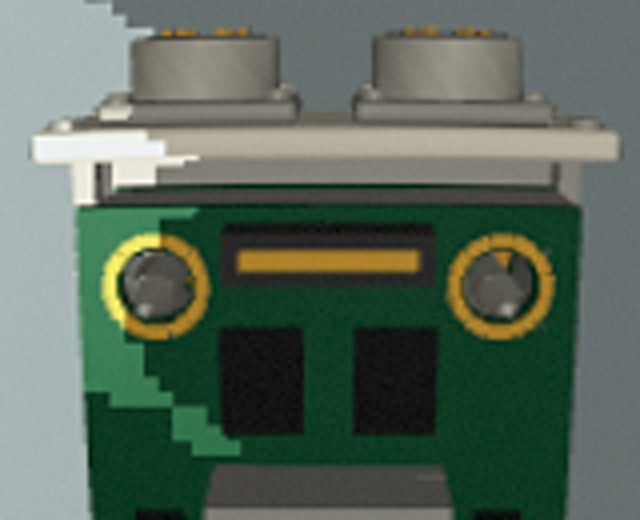

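Posts are through the holes. Finish down.

Request:
servo_tool --increments "0 0 0 0 0.02 0.1 2.2;0 0 0 0 0.02 0.2 2.2;0 0 0 0 0.02 0.28 2.2;0 0 0 0 0.02 0.33 2.2;0 0 0 0 0.02 0.33 2.2"

```text
time: 23.27
eef_pos: [0.4636, -0.1195, 0.0519]
tcp_rot: [0.704, 0.71, -0.0, -0.0]
contact_force: [-2.4, 0.7, 6.0]
opening: 0.32
```

Request:
servo_tool --increments "0 0 0 0 0 0 3.5;0 0 0 0 0 0 5;0 0 0 0 0 0 5;0 0 0 0 0 -1 5;0 0 0 0 0 -4 6;0 0 0 0 0 -8 8.5;0 0 0 0 0 -11 8.5;0 0 0 0 0 -12.5 8.5;0 0 0 0 0 -13 8.5;0 0 0 0 0 -13 8.5"

```text
time: 24.1
eef_pos: [0.4642, -0.1197, 0.1829]
tcp_rot: [0.704, 0.71, 0.0, 0.002]
contact_force: [0.1, -0.7, -0.9]
opening: 0.991
```

```bash
python3 -c "
from h import *
im,d,ci,st=wrist('w20'); print(np.abs(st['dq']).max(),st['eef_pos'])
g=gold(im,(260,80,390,250),8);print(g.round(2));g=g[g[:,2]>9.5]
P=onplane(ci,g[:,:2],0.037,True);print(sortfit(P[:,:2],.0205,.0385,0)) if len(P)==4 else 0
save('w20z',cv2.resize(im[90:250,240:400],None,fx=3.5,fy=3.5,interpolation=cv2.INTER_CUBIC))
delta(.428,-.298,.18,np.pi/2)
"
```

```text
0.04756299565538298 [ 0.46419454 -0.11972916  0.18289891]
[[320.6  230.8    5.91  22.86]
 [341.91 223.13  13.04  14.16]
 [298.93 223.01  12.68  13.91]
 [320.94 137.19   3.81  26.55]
 [297.29 141.62  13.96  14.18]
 [343.47 141.64  14.84  15.12]]
(array([ 0.46405979, -0.11946646]), np.float64(0.006773836574106336), array([[ 9.75747230e-05,  2.16388503e-04],
       [-1.38502906e-04,  2.25868212e-04],
       [-2.91699966e-06, -1.55587355e-04],
       [ 4.38451826e-05, -2.86669360e-04]]))
t 24.15 rot [0.0005 0.0007 0.0086] shift_cm [-17.841  -3.675   0.108]  (ang 0.5 deg)
```

View pics/w20z.png

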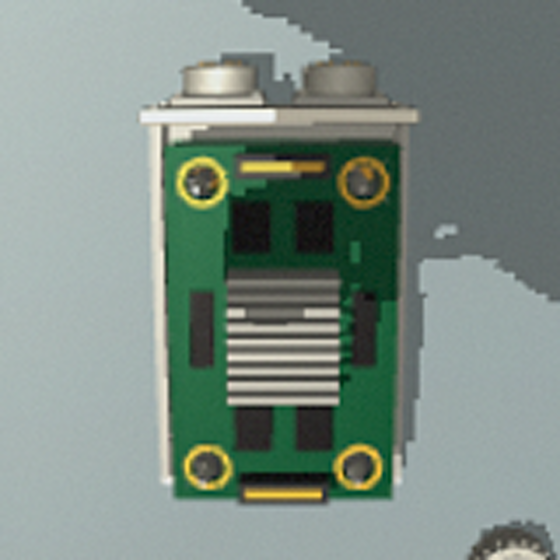

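Request:
servo_tool --increments "0 0 0.009 -17.8 -3.7 0 8.5;0 0 0.009 -17.8 -3.7 0 8.5;0 0 0.009 -17.8 -3.7 0 8.5;0 0 0.009 -16.2 -3.4 0 8.5;0 0 0.009 -17.4 -3.6 0 8.5;0 0 0.009 -17.8 -3.7 0 8.5;0 0 0.009 -17.8 -3.7 0 8.5;0 0 0.009 -17.8 -3.7 0 8.5"

```text
time: 24.82
eef_pos: [0.4275, -0.2961, 0.1795]
tcp_rot: [0.707, 0.707, 0.0, -0.001]
contact_force: [0.1, 0.8, -0.1]
opening: 0.994
```

```bash
python3 -c "
from h import *
im,d,ci,st=wrist('w21'); print(np.abs(st['dq']).max(),st['eef_pos'])
g=gold(im,(260,100,390,250),8);print(g.round(2))
save('w21z',cv2.resize(im[90:250,230:410],None,fx=3.5,fy=3.5,interpolation=cv2.INTER_CUBIC))
"
```

```text
0.019614412695324573 [ 0.42748075 -0.2960914   0.17945336]
[[340.01 205.6   12.23  12.87]
 [300.52 202.12  11.97  12.63]
 [345.15 158.87  12.8   13.64]
 [304.28 155.1   12.51  12.62]]
```

View pics/w21z.png

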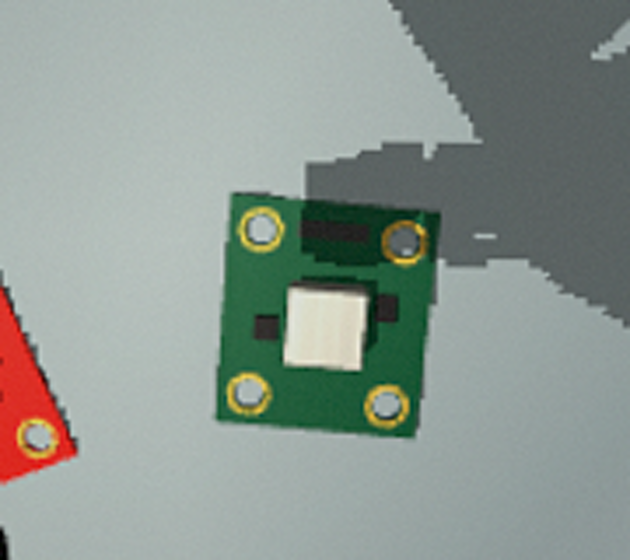

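```bash
python3 -c "
from h import *
im,d,ci,z=load('w21')
g=gold(im,(260,100,390,250),8)
P=onplane(ci,g[:,:2],0.003,True)
c,a,r=sortfit(P[:,:2],.0205,.0245,-.1);print(c,a,r)
delta(c[0],c[1],.03,np.pi/2+a)
"
```

```text
[ 0.42849677 -0.2995824 ] -0.09259750449920123 [[ 5.28060277e-05  1.26357697e-04]
 [-3.16104706e-05  1.48968353e-04]
 [-1.02910879e-04 -1.31251137e-04]
 [ 8.17153223e-05 -1.44074913e-04]]
t 24.87 rot [-0.0015 -0.0016  0.0934] shift_cm [-0.396  0.096 14.98 ]  (ang 5.4 deg)
```

Request:
servo_tool --increments "-0.001 -0.002 0.093 -0.4 0.1 4 6;-0.001 -0.002 0.093 -0.4 0.1 8 5;-0.001 -0.002 0.093 -0.4 0.1 11 5;-0.001 -0.002 0.093 -0.4 0.1 13 5;-0.001 -0.002 0.093 -0.4 0.1 14 5;-0.001 -0.002 0.093 -0.4 0.1 14.8 5;-0.001 -0.002 0.093 -0.4 0.1 15 5;-0.001 -0.002 0.093 -0.4 0.1 15 5;-0.001 -0.002 0.093 -0.4 0.1 15 5"

```text
time: 25.62
eef_pos: [0.4299, -0.3024, 0.0324]
tcp_rot: [0.739, 0.673, -0.0, 0.003]
contact_force: [-0.4, -0.1, -0.4]
opening: 0.58
```

```bash
python3 -c "
from h import *
s=ctrl.get_state();print(np.abs(s['dq']).max(),s['eef_pos'],s['opening']*85.4)
delta(.4285,-.2996,.0185,np.pi/2-.0926)
"
```

```text
0.007348475158391162 [ 0.42985432 -0.3023706   0.03243649] 49.55317032352394
t 25.62 rot [ 0.0033  0.0042 -0.0004] shift_cm [ 0.269 -0.165  1.392]  (ang 0.3 deg)
```

Request:
servo_tool --increments "0.003 0.004 0 0.27 -0.16 0.5 5;0.003 0.004 0 0.27 -0.16 0.9 5;0.003 0.004 0 0.27 -0.16 1.15 4.5;0.003 0.004 0 0.27 -0.16 1.3 4;0.003 0.004 0 0.27 -0.16 1.3 3.4;0.003 0.004 0 0.27 -0.16 1.3 2.8;0.003 0.004 0 0.27 -0.16 1.3 2.4;0.003 0.004 0 0.27 -0.16 1.3 1.8;0.003 0.004 0 0.27 -0.16 1.3 1.6;0.003 0.004 0 0.27 -0.16 1.3 1.6"

```text
time: 26.45
eef_pos: [0.4277, -0.2992, 0.0182]
tcp_rot: [0.739, 0.673, -0.0, -0.001]
contact_force: [-0.2, -0.2, 1.6]
opening: 0.242
```

```bash
python3 -c "
from h import *
s=ctrl.get_state();print(np.abs(s['dq']).max(),s['eef_pos'],s['opening']*85.4,s['contact_force'])
delta(.4285,-.2996,.0185,np.pi/2-.0926)
"
```

```text
0.0012022522276969717 [ 0.42772711 -0.29919425  0.01821893] 20.64033696624506 [-0.16636695 -0.21144213  1.59616714]
t 26.45 rot [-0.0013 -0.0011 -0.0009] shift_cm [-0.033  0.081 -0.028]  (ang 0.1 deg)
```

Request:
servo_tool --increments "0 0 0 0 0 -0.3 1.6;0 0 0 0 0 -1 1.6;0 0 0 0 0 -2 1.6;0 0 0 0 0 -3.5 1.6;0 0 0 0 0 -5.5 1.6;0 0 0 0 0 -8 1.6;0 0 0 0 0 -10.5 1.6;0 0 0 0 0 -12 1.6;0 0 0 0 0 -12 1.6;0 0 0 0 0 -12 1.6"

```text
time: 27.28
eef_pos: [0.4282, -0.2996, 0.1394]
tcp_rot: [0.739, 0.673, 0.0, 0.0]
contact_force: [-0.0, -0.3, -0.8]
opening: 0.242
```

```bash
python3 -c "
from h import *
im,d,ci,st=wrist('w22'); print(np.abs(st['dq']).max(),st['eef_pos'])
save('w22z',im)
g=gold(im,(255,140,395,330),8);print(g.round(2));print(tool_pts('w22',g[:,:2],.0152).round(4))
delta(.621,-.397,.14,np.pi/2)
"
```

```text
0.03953480701007868 [ 0.42816951 -0.29957643  0.13937317]
[[279.55 200.49  25.24  26.43]
 [363.46 200.28  25.46  26.53]]
[[ 0.0241 -0.0202]
 [ 0.0242  0.0211]]
t 27.33 rot [-0.0019 -0.0018 -0.0935] shift_cm [-7.967 20.186 -0.274]  (ang 5.4 deg)
```

View pics/w22z.png

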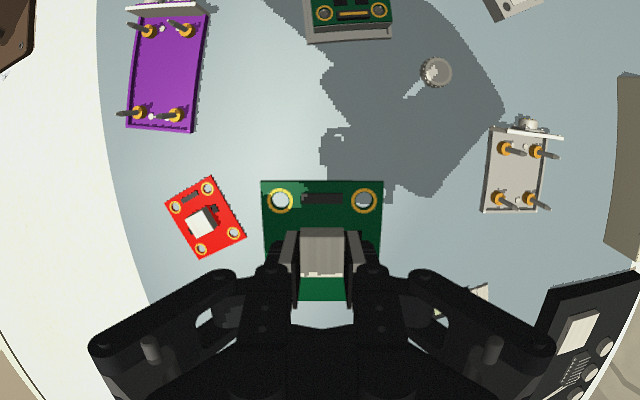

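Request:
servo_tool --increments "-0.002 -0.002 -0.03 -1 2.5 0 1.6;-0.002 -0.002 -0.06 -2.2 6 0 1.6;-0.002 -0.002 -0.09 -8 20.2 0 1.6;-0.002 -0.002 -0.09 -8 20.2 0 1.6;-0.002 -0.002 -0.09 -8 20.2 0 1.6;-0.002 -0.002 -0.09 -8 20.2 0 1.6;-0.002 -0.002 -0.09 -8 20.2 0 1.6;-0.002 -0.002 -0.09 -8 20.2 0 1.6;-0.002 -0.002 -0.09 -8 20.2 0 1.6;-0.002 -0.002 -0.09 -8 20.2 0 1.6"

```text
time: 28.17
eef_pos: [0.62, -0.3967, 0.136]
tcp_rot: [0.708, 0.706, -0.0, -0.001]
contact_force: [-0.4, 0.1, -0.1]
opening: 0.24
```

```bash
python3 -c "
from h import *
im,d,ci,st=wrist('w23'); print(np.abs(st['dq']).max(),st['eef_pos'])
save('w23z',cv2.resize(im[:200,220:420],None,fx=3,fy=3,interpolation=cv2.INTER_CUBIC))
g=gold(im,(250,0,390,165),8);print(g.round(2))
P=onplane(ci,g[:,:2],0.013,True);print(P)
if len(P)==4: print(sortfit(P[:,:2],.0205,.0245,0))
"
```

```text
0.01902240448408013 [ 0.61996089 -0.39668839  0.13596534]
[[346.4  109.59  14.9   15.53]
 [296.32 104.36  14.93  15.63]
 [352.84  51.52  15.35  15.87]
 [302.63  46.17  15.07  16.11]]
[[ 0.6405023  -0.32851045  0.013     ]
 [ 0.60002725 -0.32404082  0.013     ]
 [ 0.64582807 -0.28025317  0.013     ]
 [ 0.60540808 -0.27574601  0.013     ]]
(array([ 0.62294143, -0.30213761]), np.float64(-0.11047031340701982), array([[-0.00018942, -0.00020618],
       [ 0.00014067, -0.00021909],
       [ 0.00016189,  0.00018741],
       [-0.00011314,  0.00023786]]))
```

View pics/w23z.png

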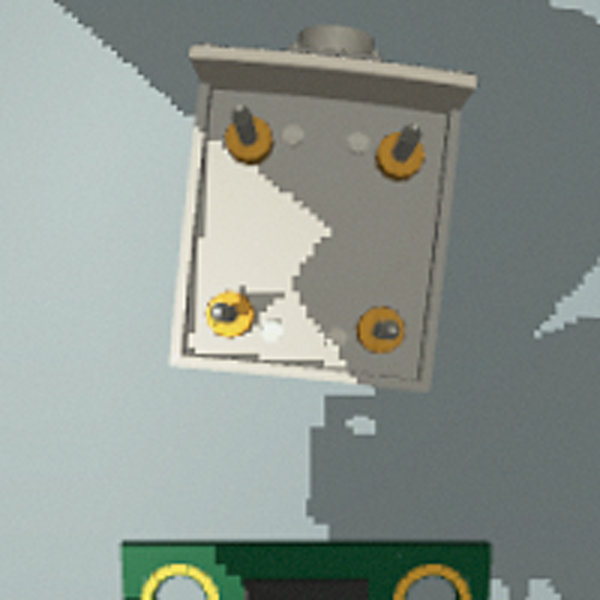

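```bash
python3 -c "
from h import *
delta(.6225,-.3018,.10,np.pi/2-.1105)
"
```

```text
t 28.22 rot [-0.0015 -0.0009  0.1068] shift_cm [9.503 0.208 3.675]  (ang 6.1 deg)
```

Request:
servo_tool --increments "-0.001 -0.001 0.04 2.5 0.1 0.6 1.6;-0.001 -0.001 0.08 5.5 0.1 1.4 1.6;-0.001 -0.001 0.107 7.5 0.2 2.2 1.6;-0.001 -0.001 0.107 8.8 0.2 2.8 1.6;-0.001 -0.001 0.107 9.3 0.2 3.2 1.6;-0.001 -0.001 0.107 9.4 0.2 3.5 1.6;-0.001 -0.001 0.107 9.4 0.2 3.5 1.6;-0.001 -0.001 0.107 9.4 0.2 3.5 1.6"

```text
time: 28.88
eef_pos: [0.6237, -0.3049, 0.1028]
tcp_rot: [0.745, 0.667, -0.0, 0.001]
contact_force: [-0.1, -1.2, -0.3]
opening: 0.245
```

```bash
python3 -c "
from h import *
s=ctrl.get_state();print(np.abs(s['dq']).max(),s['eef_pos'],s['contact_force'])
delta(.6225,-.3018,.07,np.pi/2-.1105)
"
```

```text
0.014461233864689733 [ 0.62373425 -0.30487929  0.10281127] [-0.13951233 -1.18687062 -0.32853216]
t 28.88 rot [ 0.002   0.002  -0.0006] shift_cm [ 0.299 -0.163  3.28 ]  (ang 0.2 deg)
```

Request:
servo_tool --increments "0.001 0.001 0 0.3 -0.15 0.7 1.6;0.001 0.001 0 0.3 -0.15 1.4 1.6;0.001 0.001 0 0.3 -0.15 2.1 1.6;0.001 0.001 0 0.3 -0.15 2.7 1.6;0.001 0.001 0 0.3 -0.15 3 1.6;0.001 0.001 0 0.3 -0.15 3.2 1.6;0.001 0.001 0 0.3 -0.15 3.2 1.6;0.001 0.001 0 0.3 -0.15 3.2 1.6"

```text
time: 29.55
eef_pos: [0.6227, -0.3006, 0.0704]
tcp_rot: [0.745, 0.667, 0.0, 0.0]
contact_force: [1.1, -0.4, -0.9]
opening: 0.242
```

```bash
python3 -c "
from h import *
im,d,ci,st=wrist('w24'); print(np.abs(st['dq']).max(),st['eef_pos'],st['contact_force'])
delta(.6225,-.3018,.0312,np.pi/2-.1105)
save('w24z',cv2.resize(im[100:260,240:400],None,fx=3.5,fy=3.5,interpolation=cv2.INTER_CUBIC))
"
```

```text
0.00833861761077721 [ 0.62267737 -0.30064098  0.07035445] [ 1.11578579 -0.35371792 -0.88276971]
t 29.60 rot [0.0009 0.0005 0.    ] shift_cm [-0.109 -0.026  3.949]  (ang 0.1 deg)
```

View pics/w24z.png

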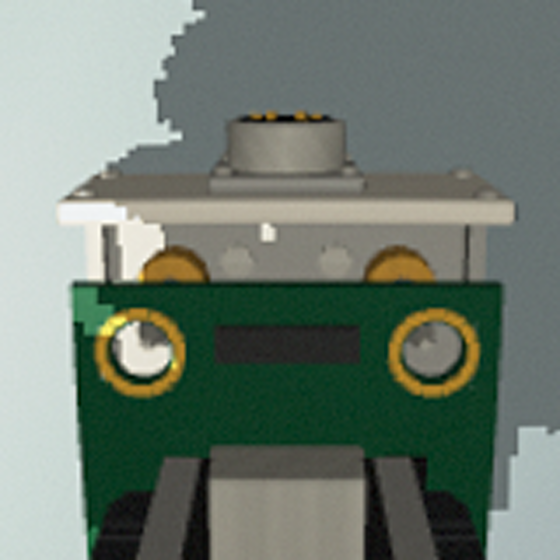

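Request:
servo_tool --increments "0 0 0 -0.1 -0.02 0.3 1.6;0 0 0 -0.1 -0.02 0.6 1.6;0 0 0 -0.1 -0.02 1 1.6;0 0 0 -0.1 -0.02 1.5 1.6;0 0 0 -0.1 -0.02 2 1.6;0 0 0 -0.1 -0.02 2.5 1.6;0 0 0 -0.1 -0.02 3 1.6;0 0 0 -0.1 -0.02 3.4 1.6;0 0 0 -0.1 -0.02 3.7 1.6;0 0 0 -0.1 -0.02 3.7 1.6"

```text
time: 30.43
eef_pos: [0.6217, -0.3012, 0.0322]
tcp_rot: [0.745, 0.667, -0.0, -0.001]
contact_force: [-0.5, 0.5, -1.5]
opening: 0.246
```

```bash
python3 -c "
from h import *
s=ctrl.get_state();print(np.abs(s['dq']).max(),s['eef_pos'],s['contact_force'])
delta(.6225,-.3018,.0312,np.pi/2-.1105)
"
```

```text
0.011818878984004343 [ 0.62173149 -0.30120362  0.03218412] [-0.4685487  0.5300255 -1.4601036]
t 30.43 rot [-0.0013 -0.0006  0.    ] shift_cm [-0.051  0.083  0.098]  (ang 0.1 deg)
```

Request:
servo_tool --increments "0 0 0 -0.03 0.05 0.08 1.6;0 0 0 -0.03 0.05 0.16 1.6;0 0 0 -0.03 0.05 0.24 1.6;0 0 0 -0.03 0.05 0.3 1.6;0 0 0 -0.03 0.05 0.3 1.6"

```text
time: 30.85
eef_pos: [0.6231, -0.3021, 0.0313]
tcp_rot: [0.745, 0.667, 0.0, 0.001]
contact_force: [-1.5, 0.4, 2.3]
opening: 0.245
```

Request:
servo_tool --increments "0 0 0 0 0 0 3;0 0 0 0 0 0 4.5;0 0 0 0 0 0 4.5;0 0 0 0 0 -1 4.5;0 0 0 0 0 -4 6;0 0 0 0 0 -8 8.5;0 0 0 0 0 -12 8.5;0 0 0 0 0 -15 8.5;0 0 0 0 0 -15 8.5;0 0 0 0 0 -15 8.5"

```text
time: 31.68
eef_pos: [0.6243, -0.3029, 0.1851]
tcp_rot: [0.745, 0.667, 0.001, 0.004]
contact_force: [0.2, -0.5, -0.1]
opening: 0.996
```

```bash
python3 -c "
from h import *
im,d,ci,st=wrist('w25'); print(np.abs(st['dq']).max(),st['eef_pos'])
g=gold(im,(270,100,380,240),8);print(g.round(2))
P=onplane(ci,g[:,:2],0.016,True);print(sortfit(P[:,:2],.0205,.0245,-.11)) if len(P)==4 else 0
save('w25z',cv2.resize(im[90:250,240:400],None,fx=3.5,fy=3.5,interpolation=cv2.INTER_CUBIC))
delta(.623,-.111,.18,np.pi/2+.4)
"
```

```text
0.06991002356632292 [ 0.62427995 -0.30285303  0.18511129]
[[298.98 201.75  11.91  12.63]
 [339.64 201.58  11.84  13.29]
 [298.15 153.3   12.68  12.83]
 [340.3  153.28  13.1   13.96]]
(array([ 0.62365754, -0.30255012]), np.float64(-0.11102342616893855), array([[ 5.12712501e-05,  1.12378165e-04],
       [-4.02687010e-06,  1.75914993e-04],
       [-1.08037096e-04, -1.81474122e-04],
       [ 6.07927157e-05, -1.06819037e-04]]))
t 31.73 rot [ 0.0019  0.0019 -0.5104] shift_cm [18.985 -2.106  0.164]  (ang 29.2 deg)
```

View pics/w25z.png

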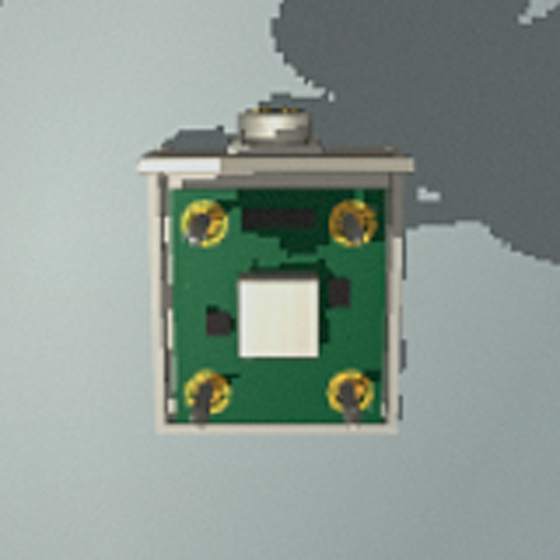

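```bash
python3 -c "
from h import *
delta(.623,-.111,.18,np.pi/2+.46)
"
```

```text
t 31.73 rot [ 0.0018  0.0019 -0.5704] shift_cm [18.985 -2.106  0.164]  (ang 32.7 deg)
```

Request:
servo_tool --increments "0 0 -0.57 19 -2.1 0.2 8.5;0 0 -0.57 19 -2.1 0.2 8.5;0 0 -0.57 19 -2.1 0.2 8.5;0 0 -0.57 16.5 -2 0.2 8.5;0 0 -0.57 18.5 -2.1 0.2 8.5;0 0 -0.57 19 -2.1 0.2 8.5;0 0 -0.57 19 -2.1 0.2 8.5;0 0 -0.57 19 -2.1 0.2 8.5;0 0 -0.57 19 -2.1 0.2 8.5"

```text
time: 32.48
eef_pos: [0.6226, -0.1121, 0.1776]
tcp_rot: [0.528, 0.849, -0.0, -0.0]
contact_force: [-0.1, 0.0, -0.5]
opening: 0.994
```

```bash
python3 -c "
from h import *
im,d,ci,st=wrist('w26'); print(np.abs(st['dq']).max(),st['eef_pos'],yawx(st['tcp_rot']))
save('w26z',cv2.resize(im[90:250,230:410],None,fx=3.5,fy=3.5,interpolation=cv2.INTER_CUBIC))
"
```

```text
0.009356441456567832 [ 0.62255718 -0.11209733  0.17756956] 2.0280140819946775
```

View pics/w26z.png

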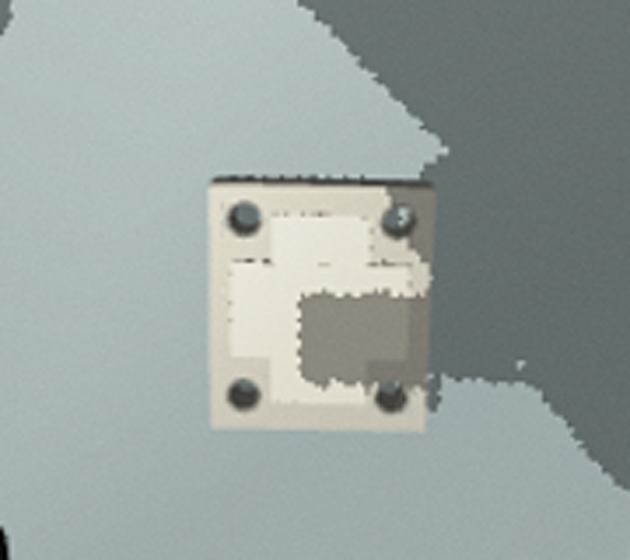

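```bash
python3 -c "
from h import *
im,d,ci,z=load('w26'); roi=(280,130,362,220)
m=warm(im,roi,3)
cs,h=cv2.findContours(m,cv2.RETR_CCOMP,cv2.CHAIN_APPROX_NONE)
i=max(range(len(cs)),key=lambda k:cv2.contourArea(cs[k]))
q=cv2.approxPolyDP(cv2.convexHull(cs[i]),8,True)[:,0];print(back(q,roi))
P=onplane(ci,back(q,roi),.0195,True);print(P[:,:2].round(4))
if len(q)==4: print(sortfit(P[:,:2],.03,.034,.46))
hs=[(x+.5)/3.5-.5+230 for x in(244,398,243,390)],[(y+.5)/3.5-.5+90 for y in(218,220,394,396)]
P=onplane(ci,np.array(hs).T,.0195,True);c,a,r=sortfit(P[:,:2],.0205,.0245,.46);print(c,a,r)
delta(c[0],c[1],.03,a+np.pi/2)
"
```

```text
[[289.875 141.875]
 [353.375 143.375]
 [350.375 212.875]
 [290.125 211.125]]
[[ 0.5795 -0.0912]
 [ 0.6334 -0.0663]
 [ 0.6624 -0.1284]
 [ 0.6082 -0.153 ]]
(array([ 0.62086971, -0.10971698]), np.float64(0.4334830849399808), array([[-4.37668444e-04, -5.92862207e-05],
       [ 1.14168258e-04,  2.52568656e-04],
       [ 3.18725262e-04,  2.13039380e-04],
       [ 4.77492355e-06, -4.06321816e-04]]))
[ 0.62052808 -0.1095123 ] 0.4357236141220251 [[ 1.03138931e-04  3.99719831e-04]
 [-1.51112574e-05  1.36126597e-08]
 [ 2.95447543e-05 -3.20912993e-04]
 [-1.17572428e-04 -7.88204505e-05]]
t 32.53 rot [-0.0006  0.0001  0.0213] shift_cm [ 0.344 -0.059 14.78 ]  (ang 1.2 deg)
```

Request:
servo_tool --increments "0 0 0.021 0.34 -0.06 4 8.5;0 0 0.021 0.34 -0.06 8 8.5;0 0 0.021 0.34 -0.06 11 8.5;0 0 0.021 0.34 -0.06 13 8.5;0 0 0.021 0.34 -0.06 14 8.5;0 0 0.021 0.34 -0.06 14.5 8.5;0 0 0.021 0.34 -0.06 14.8 8.5;0 0 0.021 0.34 -0.06 14.8 8.5;0 0 0.021 0.34 -0.06 14.8 8.5"

```text
time: 33.28
eef_pos: [0.6221, -0.1087, 0.0321]
tcp_rot: [0.537, 0.844, 0.0, 0.002]
contact_force: [0.1, -0.3, -0.2]
opening: 0.995
```

```bash
python3 -c "
from h import *
im,d,ci,st=wrist('w27'); print(np.abs(st['dq']).max(),st['eef_pos'])
delta(.6207,-.1096,.016,np.pi/2+.435)
save('w27z',im)"
```

```text
0.008854334802091558 [ 0.62210062 -0.10865028  0.03214179]
t 33.33 rot [0.0026 0.0027 0.0033] shift_cm [-0.032 -0.178  1.627]  (ang 0.3 deg)
```

View pics/w27z.png

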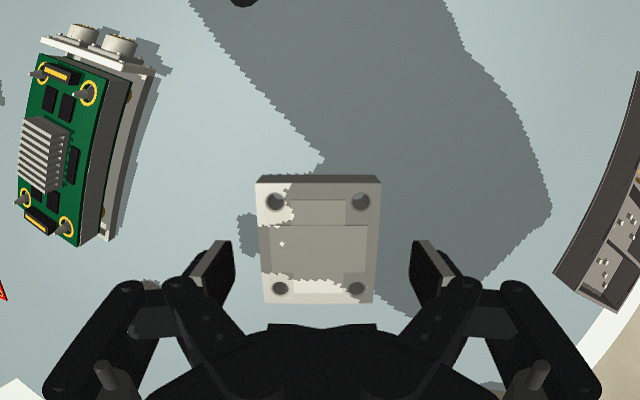

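Request:
servo_tool --increments "0.003 0.003 0.003 -0.03 -0.18 0.6 8.5;0.003 0.003 0.003 -0.03 -0.18 1.1 8.5;0.003 0.003 0.003 -0.03 -0.18 1.5 8;0.003 0.003 0.003 -0.03 -0.18 1.6 7.2;0.003 0.003 0.003 -0.03 -0.18 1.6 6.6;0.003 0.003 0.003 -0.03 -0.18 1.6 6.4;0.003 0.003 0.003 -0.03 -0.18 1.6 6.2;0.003 0.003 0.003 -0.03 -0.18 1.6 5.8;0.003 0.003 0.003 -0.03 -0.18 1.6 5.5;0.003 0.003 0.003 -0.03 -0.18 1.6 5.5" --grip_force 50

```text
time: 34.17
eef_pos: [0.6198, -0.1091, 0.0149]
tcp_rot: [0.538, 0.843, -0.0, -0.001]
contact_force: [-0.0, 0.4, 1.4]
opening: 0.687
```

```bash
python3 -c "
from h import *
s=ctrl.get_state();print(np.abs(s['dq']).max(),s['eef_pos'],s['opening']*85.4,s['contact_force'])
delta(.6207,-.1096,.016,np.pi/2+.435)"
```

```text
0.0016935181363808343 [ 0.61981825 -0.10913968  0.01494946] 58.634088085949244 [-0.01808424  0.40924743  1.41064754]
t 34.17 rot [-0.002  -0.0018  0.0005] shift_cm [-0.079  0.06  -0.105]  (ang 0.2 deg)
```

Request:
servo_tool --increments "0 0 0 0 0 -0.3 5.5;0 0 0 0 0 -1 5.5;0 0 0 0 0 -2 5.5;0 0 0 0 0 -3.5 5.5;0 0 0 0 0 -5.5 5.5;0 0 0 0 0 -8 5.5;0 0 0 0 0 -10 5.5;0 0 0 0 0 -10 5.5;0 0 0 0 0 -10 5.5"

```text
time: 34.92
eef_pos: [0.6209, -0.1095, 0.117]
tcp_rot: [0.538, 0.843, 0.0, 0.0]
contact_force: [0.1, 1.0, -1.9]
opening: 0.689
```

```bash
python3 -c "
from h import *
im,d,ci,st=wrist('w28'); print(np.abs(st['dq']).max(),st['eef_pos'],st['contact_force'])
delta(.6225,-.3018,.11,np.pi/2-.1105)
save('w28z',cv2.resize(im[150:350,220:420],None,fx=3,fy=3,interpolation=cv2.INTER_CUBIC))"
```

```text
0.05076885218691861 [ 0.62091769 -0.10952871  0.116996  ] [ 0.09843861  1.03945025 -1.93783228]
t 34.97 rot [-0.0028 -0.0014  0.546 ] shift_cm [-17.594  -7.866   0.465]  (ang 31.3 deg)
```

View pics/w28z.png

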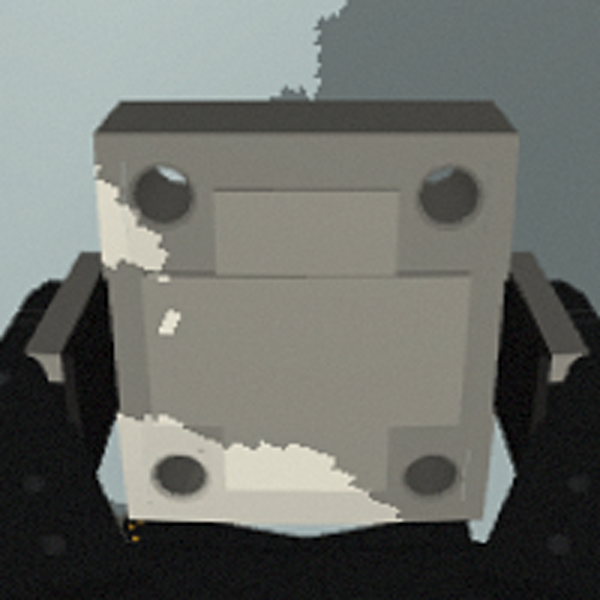

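```bash
python3 -c "
from h import *
q=np.array([[163,194],[448,194],[180,474],[431,474],[97,133],[518,133],[128,518],[485,520]],float)
q=(q+.5)/3-.5+[220,150]
for zz in(-.0036,-.0051):
    P=tool_pts('w28',q,zz);print(P.round(4).tolist())
    print(P[:4].mean(0),P[4:].mean(0))
"
```

```text
[[0.0232, -0.0204], [0.0232, 0.0211], [-0.0268, -0.0207], [-0.0268, 0.0213], [0.0324, -0.0296], [0.0324, 0.0309], [-0.0371, -0.0305], [-0.0376, 0.0315]]
[-0.00181091  0.00032986] [-0.00246669  0.00057617]
[[0.0237, -0.0201], [0.0237, 0.0208], [-0.0257, -0.0204], [-0.0257, 0.021], [0.0328, -0.0293], [0.0328, 0.0306], [-0.0358, -0.0302], [-0.0363, 0.0312]]
[-0.00098566  0.00033177] [-0.00163366  0.00057516]
```

Request:
servo_tool --increments "-0.002 -0.001 0.06 -2 -0.9 0 5.5;-0.002 -0.001 0.15 -5 -2.2 0 5.5;-0.002 -0.001 0.27 -8.5 -3.8 0 5.5;-0.002 -0.001 0.39 -12 -5.4 0 5.5;-0.002 -0.001 0.48 -15 -6.7 0 5.5;-0.002 -0.001 0.546 -16.8 -7.5 0.1 5.5;-0.002 -0.001 0.546 -17.5 -7.8 0.2 5.5;-0.002 -0.001 0.546 -17.5 -7.85 0.2 5.5;-0.002 -0.001 0.546 -17.5 -7.85 0.2 5.5;-0.002 -0.001 0.546 -17.5 -7.85 0.2 5.5"

```text
time: 35.8
eef_pos: [0.6219, -0.2989, 0.1109]
tcp_rot: [0.744, 0.668, -0.001, -0.002]
contact_force: [-0.2, 1.1, -1.2]
opening: 0.689
```

```bash
python3 -c "
from h import *
s=ctrl.get_state();print(np.abs(s['dq']).max(),s['eef_pos'],s['contact_force'])
delta(.6228,-.3013,.075,np.pi/2-.1105)
"
```

```text
0.01120496060634306 [ 0.62188747 -0.29894862  0.11092246] [-0.24423039  1.12932106 -1.20943659]
t 35.80 rot [-0.0038 -0.002   0.0023] shift_cm [-0.231  0.13   3.591]  (ang 0.3 deg)
```

Request:
servo_tool --increments "-0.002 -0.001 0.002 -0.22 0.12 0.6 5.5;-0.002 -0.001 0.002 -0.22 0.12 1.2 5.5;-0.002 -0.001 0.002 -0.22 0.12 1.8 5.5;-0.002 -0.001 0.002 -0.22 0.12 2.4 5.5;-0.002 -0.001 0.002 -0.22 0.12 2.9 5.5;-0.002 -0.001 0.002 -0.22 0.12 3.3 5.5;-0.002 -0.001 0.002 -0.22 0.12 3.5 5.5;-0.002 -0.001 0.002 -0.22 0.12 3.5 5.5;-0.002 -0.001 0.002 -0.22 0.12 3.5 5.5"

```text
time: 36.55
eef_pos: [0.6232, -0.3033, 0.077]
tcp_rot: [0.746, 0.666, -0.0, 0.0]
contact_force: [0.5, 0.5, -0.2]
opening: 0.691
```

```bash
python3 -c "
from h import *
im,d,ci,st=wrist('w29'); print(np.abs(st['dq']).max(),st['eef_pos'],st['contact_force'])
delta(.6228,-.3013,.0309,np.pi/2-.1105)
save('w29z',cv2.resize(im[120:320,220:420],None,fx=3,fy=3,interpolation=cv2.INTER_CUBIC))
"
```

```text
0.008887824523527772 [ 0.62321607 -0.30326831  0.07704616] [ 0.47731963  0.54876829 -0.22271582]
t 36.60 rot [ 0.0008  0.0009 -0.0021] shift_cm [ 0.205 -0.084  4.647]  (ang 0.1 deg)
```

View pics/w29z.png

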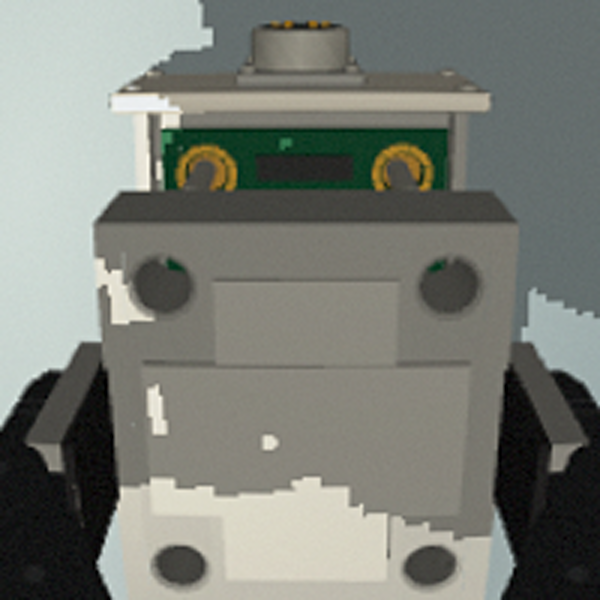

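Request:
servo_tool --increments "0 0 -0.002 0.2 -0.08 0.2 5.5;0 0 -0.002 0.2 -0.08 0.5 5.5;0 0 -0.002 0.2 -0.08 0.8 5.5;0 0 -0.002 0.2 -0.08 1.05 5.5;0 0 -0.002 0.2 -0.08 1.1 5.5;0 0 -0.002 0.2 -0.08 1.1 5.5"

```text
time: 37.1
eef_pos: [0.6224, -0.301, 0.0655]
tcp_rot: [0.745, 0.667, -0.0, -0.0]
contact_force: [0.1, 0.3, -1.1]
opening: 0.685
```

```bash
python3 -c "
from h import *
im,d,ci,st=wrist('w30'); print(np.abs(st['dq']).max(),st['eef_pos'],st['contact_force'])
delta(.6228,-.3013,.0309,np.pi/2-.1105)
save('w30z',cv2.resize(im[120:320,220:420],None,fx=3,fy=3,interpolation=cv2.INTER_CUBIC))
"
```

```text
0.008233378416277307 [ 0.62235291 -0.30096653  0.06550632] [ 0.13175225  0.34142224 -1.10055881]
t 37.15 rot [-0.0001  0.0005  0.    ] shift_cm [-0.016  0.031  3.492]  (ang 0.0 deg)
```

View pics/w30z.png

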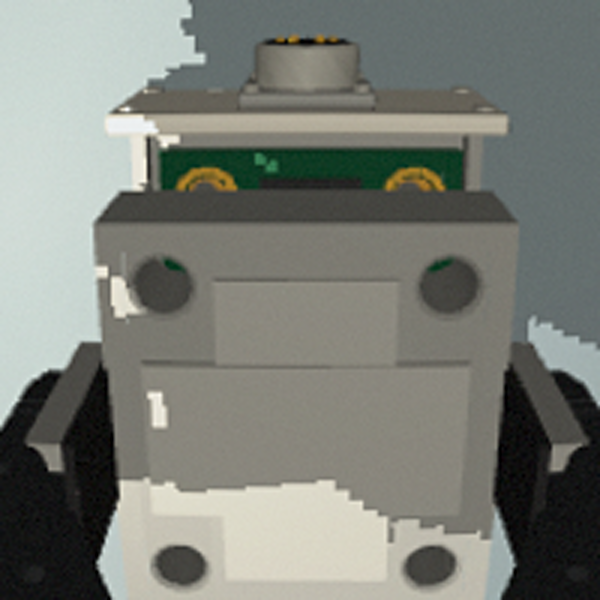

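Request:
servo_tool --increments "0 0 0 -0.02 0.03 0.3 5.5;0 0 0 -0.02 0.03 0.6 5.5;0 0 0 -0.02 0.03 0.9 5.5;0 0 0 -0.02 0.03 1.2 5.5;0 0 0 -0.02 0.03 1.4 5.5;0 0 0 -0.02 0.03 1.5 5.5;0 0 0 -0.02 0.03 1.5 5.5;0 0 0 -0.02 0.03 1.5 5.5"

```text
time: 37.82
eef_pos: [0.6229, -0.3014, 0.051]
tcp_rot: [0.745, 0.667, -0.0, 0.0]
contact_force: [-0.1, 0.2, -1.0]
opening: 0.69
```

```bash
python3 -c "
from h import *
im,d,ci,st=wrist('w31'); print(np.abs(st['dq']).max(),st['eef_pos'],st['contact_force'])
delta(.6228,-.3013,.0309,np.pi/2-.1105)
save('w31z',cv2.resize(im[120:320,220:420],None,fx=3,fy=3,interpolation=cv2.INTER_CUBIC))
"
```

```text
0.004367481636957799 [ 0.62289759 -0.30137269  0.05101364] [-0.14822334  0.20384361 -0.96155956]
t 37.87 rot [0.0005 0.0008 0.    ] shift_cm [ 0.011 -0.023  2.031]  (ang 0.1 deg)
```

View pics/w31z.png

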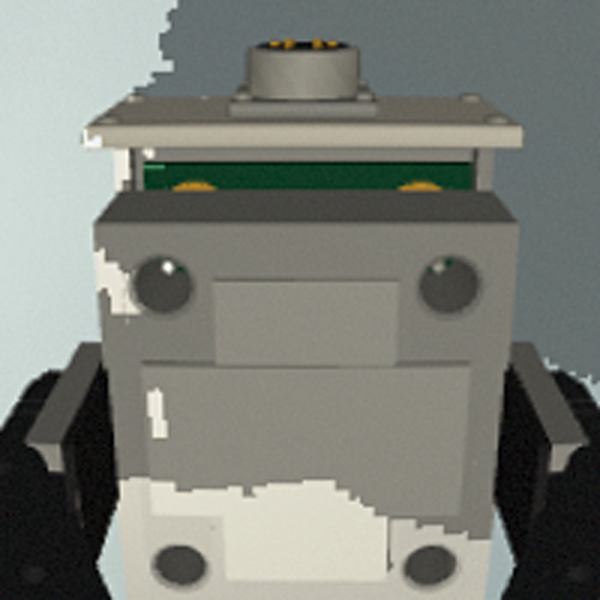

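```bash
python3 -c "
from h import *
q=(np.array([[168,267],[437,267],[163,286],[448,286]],float)+.5)/3-.5+[220,120]
P=tool_pts('w31',q[:2],.051-.047);H=tool_pts('w31',q[2:],-.0051);print(P,H)
"
```

```text
[[ 0.02355583 -0.02061698]
 [ 0.02352495  0.02056156]] [[ 0.02369351 -0.02004727]
 [ 0.02365841  0.02092756]]
```

Request:
servo_tool --increments "0 0 0 0 -0.04 0.3 5.5;0 0 0 0 -0.04 0.6 5.5;0 0 0 0 -0.04 0.9 5.5;0 0 0 0 -0.04 1.2 5.5;0 0 0 0 -0.04 1.45 5.5;0 0 0 0 -0.04 1.65 5.5;0 0 0 0 -0.04 1.8 5.5;0 0 0 0 -0.04 1.8 5.5;0 0 0 0 -0.04 1.8 5.5"

```text
time: 38.62
eef_pos: [0.6225, -0.3013, 0.033]
tcp_rot: [0.745, 0.667, -0.0, 0.0]
contact_force: [0.3, -0.0, -0.4]
opening: 0.689
```

```bash
python3 -c "
from h import *
s=ctrl.get_state(); print(np.abs(s['dq']).max(),s['eef_pos'],s['contact_force'])
delta(.6226,-.3013,.0309,np.pi/2-.1105)
"
```

```text
0.006137989497495692 [ 0.62249191 -0.30131976  0.03297783] [ 0.27105059 -0.0037621  -0.36697659]
t 38.62 rot [0.0002 0.0006 0.    ] shift_cm [0.003 0.01  0.208]  (ang 0.0 deg)
```

Request:
servo_tool --increments "0 0 0 0 0 0.1 5.5;0 0 0 0 0 0.2 5.5;0 0 0 0 0 0.27 5.5;0 0 0 0 0 0.33 5.5;0 0 0 0 0 0.33 5.5"

```text
time: 39.03
eef_pos: [0.6227, -0.3015, 0.0309]
tcp_rot: [0.745, 0.667, -0.0, 0.0]
contact_force: [-1.0, 1.4, 4.3]
opening: 0.685
```

Seated with contact at the expected height. Release and rise.

Request:
servo_tool --increments "0 0 0 0 0 0 7.5;0 0 0 0 0 0 8.5;0 0 0 0 0 0 8.5;0 0 0 0 0 0 8.5;0 0 0 0 0 -1 8.5;0 0 0 0 0 -4 8.5;0 0 0 0 0 -8 8.5;0 0 0 0 0 -12 8.5;0 0 0 0 0 -15 8.5;0 0 0 0 0 -15 8.5"

```text
time: 39.87
eef_pos: [0.6264, -0.3037, 0.191]
tcp_rot: [0.745, 0.667, 0.002, 0.009]
contact_force: [1.1, 0.4, 1.7]
opening: 0.993
```

Request:
servo_tool --increments "0 0 0 0 0 0 8.5;0 0 0 0 0 0 8.5;0 0 0 0 0 0 8.5"

```text
time: 40.12
eef_pos: [0.6215, -0.3006, 0.1777]
tcp_rot: [0.745, 0.667, -0.001, -0.001]
contact_force: [0.6, 1.4, -0.6]
opening: 0.996
```

```bash
python3 -c "
from h import *
im,d,ci,st=wrist('w32'); print(np.abs(st['dq']).max(),st['eef_pos'])
save('w32z',cv2.resize(im[90:250,220:420],None,fx=3.5,fy=3.5,interpolation=cv2.INTER_CUBIC))
im,d=ctrl.read_camera('top'); save('top1',im); np.savez('top1.npz',im=im,d=d)
im,d=ctrl.read_camera('scene'); save('scene1',cv2.resize(im[130:350,100:460],None,fx=2.2,fy=2.2,interpolation=cv2.INTER_CUBIC))
"
```

```text
0.013443930495991567 [ 0.62146647 -0.30059405  0.17770137]
```

View pics/w32z.png

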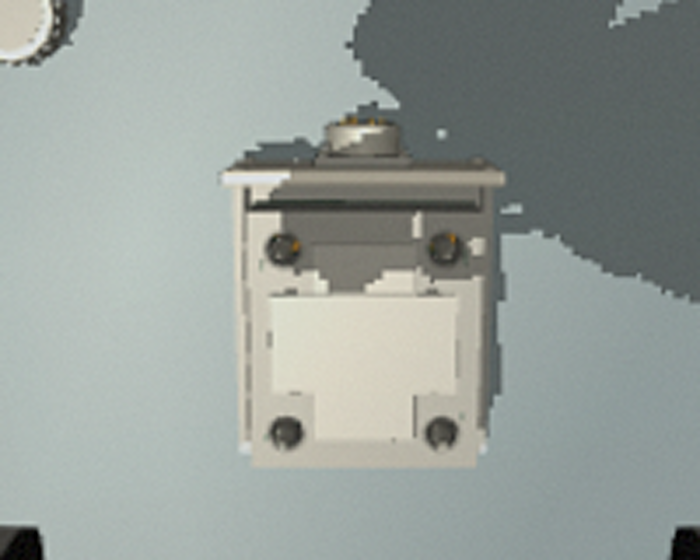

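View pics/scene1.png

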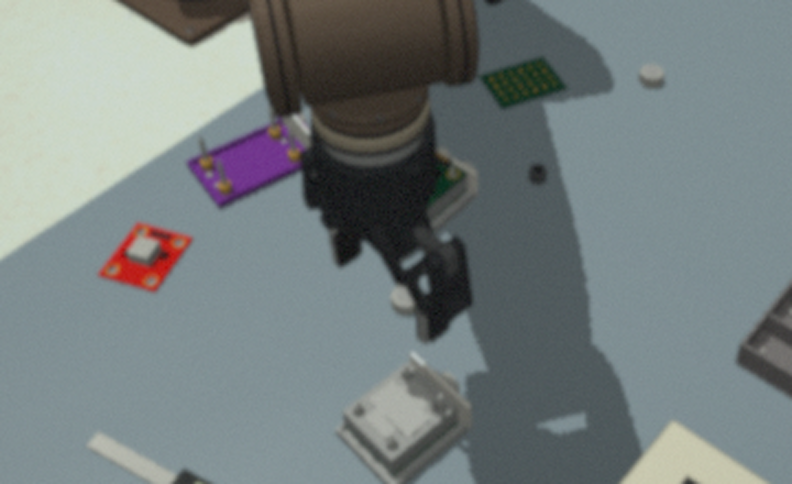

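View pics/top1.png

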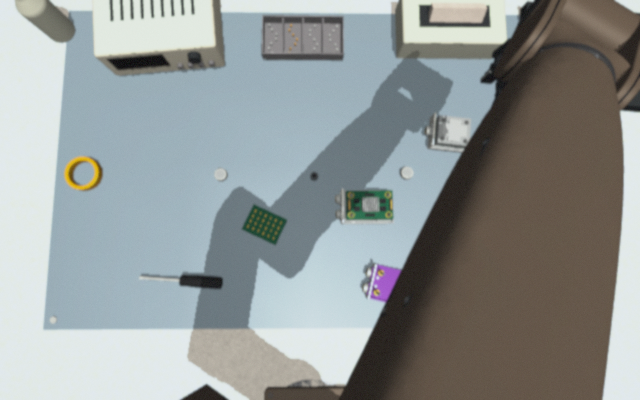

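```bash
python3 -c "
from h import *
def hts(n,cx,cy,yaw,pts):
    im,d,ci,z=load(n)
    for zz,p in pts:
        c,s=np.cos(yaw),np.sin(yaw); w=np.array([cx+c*p[0]-s*p[1],cy+s*p[0]+c*p[1],zz])
        u=project(ci,w,True)[0]; r,dd=ray(ci,u[None],True); T=ci['world_to_cam']
        k=d[int(round(u[1]))-1:int(round(u[1]))+2,int(round(u[0]))-1:int(round(u[0]))+2]
        zc=(T[:3,:3]@dd[0])[2]; P=r+dd[0]*np.median(k)/zc; print(n,p,P.round(4))
hts('w32',.6229,-.3021,-.11,[(.035,q) for q in((-.027,.03),(.027,.03),(-.027,-.03),(.027,-.03),(.027,0),(-.027,0))])
hts('w20',.4635,-.1195,.008,[(.037,q) for q in((-.027,.03),(.027,.03),(-.027,-.03),(.027,-.03))])
"
```

```text
w32 (-0.027, 0.03) [ 0.5996 -0.269   0.0376]
w32 (0.027, 0.03) [ 0.6528 -0.2748  0.0377]
w32 (-0.027, -0.03) [ 0.5931 -0.328   0.0377]
w32 (0.027, -0.03) [ 0.6463 -0.334   0.0374]
w32 (0.027, 0) [ 0.6496 -0.3045  0.0371]
w32 (-0.027, 0) [ 0.5964 -0.2985  0.0377]
w20 (-0.027, 0.03) [ 0.4364 -0.0895  0.0387]
w20 (0.027, 0.03) [ 0.4901 -0.0891  0.0385]
w20 (-0.027, -0.03) [ 0.4369 -0.1492  0.0385]
w20 (0.027, -0.03) [ 0.4906 -0.1486  0.0389]
```

```bash
python3 -c "
from h import *
print(ctrl.sign_off())"
```

```text
the job is handed in; nothing more can be done
None
```

I built both modules and handed the job in at about 40 s of the 122 s allowed; sign-off reports no verdict. The long tray holds the power board, then the spacer frame, then the processor board. The short tray holds the sensor board with the shield lid over it.

- **Seating:** each part met a light contact, 2–7 N on the wrist reading, within 0.2 mm of its expected seated height. I opened the fingers only after that.
- **Centring:** camera fits of the hole rings after release put the three boards within about 1 mm and 0.003 rad of their trays. I placed the frame and lid by sight, with the posts visible in their holes, and did not fit them again after release.
- **Level:** depth readings on the processor board and the lid agree to within 0.6 mm from one side to the other, so both lie level. The absolute readings came out about 1.5 mm high on both parts. I take that as camera bias, because the tool height and contact at seating agreed with the given heights.
- **Left alone:** the bare board and both caps are at the same pixels in the top view as at the start. I did not touch the red and purple look-alikes.

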